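Take down, nest and lock away the measuring cups

TASK

Stow the stockroom's steel measuring cups: stand the largest cup in the crate, take down every cup that hangs on the rail by sliding its keyhole up to the wide end and lifting it off its stud, and nest them all in the largest, each fully down inside the next larger one, with their handles turned to clear each other. When all are nested in the crate, slide the bolt on the crate's flap fully home into its keeper. Leave the cartons and the jar where they are.

Things in the scene. Friction and masses are not known exactly. Their poses are not given: they have to be found in the camera images.
- measure_a: Largest steel measuring cup, outside diameter 116 mm, 80 mm high, wall 3 mm, floor 5 mm, about 240 g. Always there; at the start stands loose on the bench to the robot's right (it may get knocked a few cm). Origin: centre of the cup's underside, z up; handle in its -x (see the grip and keyhole points).
- measure_b: Steel measuring cup, outside diameter 94 mm, 80 mm high, wall 3 mm, floor 5 mm, about 190 g. At the start hangs by its handle's keyhole on any of the rail's studs, cup on the rail's +x side, underside 30 mm above the bench; may be absent. Origin: centre of the cup's underside, z up; handle in its -x (see the grip and keyhole points).
- measure_c: Steel measuring cup, outside diameter 72 mm, 80 mm high, wall 3 mm, floor 5 mm, about 150 g. At the start hangs by its handle's keyhole on any of the rail's studs, cup on the rail's +x side, underside 30 mm above the bench; may be absent. Origin: centre of the cup's underside, z up; handle in its -x (see the grip and keyhole points).
- measure_d: Steel measuring cup, outside diameter 52 mm, 80 mm high, wall 3 mm, floor 5 mm, about 120 g. At the start hangs by its handle's keyhole on any of the rail's studs, cup on the rail's +x side, underside 30 mm above the bench; may be absent. Origin: centre of the cup's underside, z up; handle in its -x (see the grip and keyhole points).
- measure_a_grip (a point): Centre of the black grip block atop the handle of measure_a, in the cup's frame at x = -90, y = 0, z = 177 mm; block 10 mm (x) by 40 mm (y), from z = 158 to 196 mm. Axes as the cup's.
- measure_a_keyhole (a point): Centre of the wide end (24 x 24 mm) of the keyhole in the upright hanger plate of measure_a, in the cup's frame at x = -90, y = 0, z = 100 mm. Above it the narrow slot, 9 mm wide, z = 112 to 136 mm. Plate 5 mm thick, 40 mm wide, z = 80 to 158 mm; an arm 16 mm wide, 6 mm thick joins its foot to the cup's rim (z = 80 to 86 mm).
- measure_b_grip (a point): Centre of the black grip block atop the handle of measure_b, in the cup's frame at x = -90, y = 0, z = 177 mm; block 10 mm (x) by 40 mm (y), from z = 158 to 196 mm. Axes as the cup's.
- measure_b_keyhole (a point): Centre of the wide end (24 x 24 mm) of the keyhole in the upright hanger plate of measure_b, in the cup's frame at x = -90, y = 0, z = 100 mm. Above it the narrow slot, 9 mm wide, z = 112 to 136 mm. Plate 5 mm thick, 40 mm wide, z = 80 to 158 mm; an arm 16 mm wide, 6 mm thick joins its foot to the cup's rim (z = 80 to 86 mm).
- measure_c_grip (a point): Centre of the black grip block atop the handle of measure_c, in the cup's frame at x = -90, y = 0, z = 177 mm; block 10 mm (x) by 40 mm (y), from z = 158 to 196 mm. Axes as the cup's.
- measure_c_keyhole (a point): Centre of the wide end (24 x 24 mm) of the keyhole in the upright hanger plate of measure_c, in the cup's frame at x = -90, y = 0, z = 100 mm. Above it the narrow slot, 9 mm wide, z = 112 to 136 mm. Plate 5 mm thick, 40 mm wide, z = 80 to 158 mm; an arm 16 mm wide, 6 mm thick joins its foot to the cup's rim (z = 80 to 86 mm).
- measure_d_grip (a point): Centre of the black grip block atop the handle of measure_d, in the cup's frame at x = -90, y = 0, z = 177 mm; block 10 mm (x) by 40 mm (y), from z = 158 to 196 mm. Axes as the cup's.
- measure_d_keyhole (a point): Centre of the wide end (24 x 24 mm) of the keyhole in the upright hanger plate of measure_d, in the cup's frame at x = -90, y = 0, z = 100 mm. Above it the narrow slot, 9 mm wide, z = 112 to 136 mm. Plate 5 mm thick, 40 mm wide, z = 80 to 158 mm; an arm 16 mm wide, 6 mm thick joins its foot to the cup's rim (z = 80 to 86 mm).
- rail: Fixed hanging rail: grey slotted angle, 370 mm long along its y, 4 mm thick, from 96 to 173 mm above the bench, on a post near each end behind it; it ends 15 mm below the hung cups' grip blocks. Origin: on the bench under the middle of its hanging face, which looks to its +x, away from the robot. Three headed studs stand out of that face at y = -105, 0 and 105 mm.
- stud1 (a point): Stud 1 of the rail (y = -105 mm, 163 mm high), at the back of its head. Shank 6 mm thick, 6.5 mm long; head 15 mm across, 4 mm thick. A hung plate lies between face and head, the shank at the top of its narrow slot: it must rise 33 mm (28 to 36 will do) for the wide end to pass the head, then move 12 mm or more along the rail's +x to be free.
- stud2 (a point): Stud 2 of the rail (y = 0 mm, 163 mm high), at the back of its head. Shank 6 mm thick, 6.5 mm long; head 15 mm across, 4 mm thick. A hung plate lies between face and head, the shank at the top of its narrow slot: it must rise 33 mm (28 to 36 will do) for the wide end to pass the head, then move 12 mm or more along the rail's +x to be free.
- stud3 (a point): Stud 3 of the rail (y = 105 mm, 163 mm high), at the back of its head. Shank 6 mm thick, 6.5 mm long; head 15 mm across, 4 mm thick. A hung plate lies between face and head, the shank at the top of its narrow slot: it must rise 33 mm (28 to 36 will do) for the wide end to pass the head, then move 12 mm or more along the rail's +x to be free.
- crate: Fixed grey open-topped crate, 172 x 172 mm outside, inside 160 x 160 mm, walls 50 mm high, floor 6 mm thick. Origin: centre of its underside. Its front flap (stays shut) is the +x side, with a barrel bolt outside. Cup handles left pointing over the +x side stand in the gripper's way at the bolt; nested handles closer than about 30 degrees apart hit each other.
- bolt (a joint): Barrel bolt on the crate's flap, m: 0 = drawn back, 0.045 = fully home in its keeper. Slides along the crate's +y; about 2 N of friction, stays where it is left; starts between 0 and 0.008.
- bolt_knob (a point): Top of the bolt's upright lug, 80 mm above the bench, in the crate's frame at x = 109 mm, y = -20 mm + bolt value; moves with the bolt. Lug 12 mm (crate x) by 14 mm (crate y), free to grip over its upper 30 mm. Around it the flap's top is 50 mm, the housing's and keeper's 47 mm above the bench; the keeper spans crate y = 64 to 84 mm.
- carton1: Bystander: white medicine carton 50 x 110 x 35 mm. Origin: centre of its underside.
- carton2: Bystander: green medicine carton 60 x 130 x 40 mm. Origin: centre of its underside.
- pill_jar: Bystander: amber jar, diameter 54 mm, 85 mm high. Origin: centre of its underside.
Things that resemble listed ones, but are neither listed nor needed, are in the scene too. Leave any orange or yellow look-alike of the measure_a alone.

How it is judged:
On the way, in this order (a step that is already met when the one before it is completed fails the run):
1. all the cups present stand nested, fully down, in the largest cup in the crate (x of measure_a in the frame of crate between -0.03 and 0.03 m and y of measure_a in the frame of crate between -0.03 and 0.03 m and z of measure_a in the frame of crate below 0.011 m and angle between measure_a's own z axis and vertical below 0.05 rad and horizontal distance between measure_b and measure_a below 0.012 m and z of measure_b in the frame of measure_a below 0.009 m and angle between each of measure_b, measure_c, measure_d's own z axis and vertical below 0.08 rad and horizontal distance between measure_c and measure_a below 0.022 m and z of measure_c in the frame of measure_a below 0.014 m and horizontal distance between measure_d and measure_a below 0.031 m and z of measure_d in the frame of measure_a below 0.019 m and linear speed of each of measure_a, measure_b, measure_c, measure_d below 0.02 m/s), for 0.3 s.
2. then the bolt is fully home in its keeper (value of joint bolt above 0.04 m), for 0.2 s.
At the end, for the whole second after the job is handed in: The largest cup stands flat on the crate's floor (axis within 30 mm of the crate's middle each way); every other cup present is fully down inside the next larger one (floor on floor, within 4 mm), upright within 0.08 rad and at rest; the bolt reads more than 0.040 of its 0.045 m (all of step 1 and value of joint bolt above 0.04 m); the robot touches nothing.
It fails at once if a carton or the jar is shifted by more than 30 mm (distance of any of carton1, carton2, pill_jar from where it was at the start of the episode above 0.03 m).
Of measure_b, measure_c, measure_d only 2 to 3 are there at a start; the rules pass over those that are not, and their reading is None.
At some moment in a run one of measure_a may be knocked a few centimetres aside while the robot is not near it.
It also fails if it takes over 210 s, if anything falls off the work surface, if the arm or the gripper's body presses on something with over 40 N, if the wrist force passes 120 N, or if a joint passes its speed limit or range.

ROBOT

A 6-joint arm with a two-finger parallel gripper is mounted at the origin on the work surface. World frame = base frame: x ahead of the robot, y to its left, z up, the work surface at z = 0. Lengths are in m, angles in rad, forces in N, time in s.
With the tool pointing down it reaches from about 0.25 to 0.725 m from the base axis. Payload 4 kg.
Tool frame: the origin (TCP) lies at the very end of the fingers, on their centre line; the grasp point (between the pads) lies 19 mm behind it; z points along the fingers, y is the direction in which the jaws open and shut (so a half turn about z gives the same grasp; the last joint's range is limited). The gripper opens to 85 mm and grips with 20 to 120 N. Pads are 22 mm wide; open, the fingers measure 114 mm over their backs; the gripper's body (76 mm by 85 mm) begins 54 mm behind the grasp point. The pads swing forward as they close: fully open they stand 13 mm farther back than shut.
Start: joints at [1.126, 0.241, 0.005, 1.335, 0, 1.571], TCP at [0.215, 0.451, 0.231] pointing down, gripper open.
Joint ranges: [-2.72, 2.72], [-1.05, 1.87], [-1.09, 1.28], [-1.99, 2.15], [-1.42, 1.44], [-3.14, 3.14]. Speed limits (rad/s): [2.79, 2.79, 3.14, 3.14, 3.14, 3.14].

INTERFACE

Orientations are given as a unit quaternion [w, x, y, z].
In Python, from plant import r gives the robot as it stands.
- The arm moves only by the tool move_arm, never from a script. Its argument "deltas" is a list of rows, each a list of 3 entries, a list of its own where there are three numbers: the turn, a rotation vector about the tool's x, y, z in degrees, then the shift along the tool's x, y, z in cm, then the opening, from 0 (shut) to 1 (fully open). A call has 1 to 12 rows; each row shifts and turns the commanded pose from where the row before left it, along the tool's axes as they then stand; what a row does not reach is not made up. A row lasts 1/12 s, in which the tool goes at most 41.7 mm and 7.16 degrees, less where a joint would pass 70% of its speed; a pose out of reach is approached as far as the arm can. A call is refused whole if a number of a shift passes 4.17 or a number of a turn 7.16, either way. A call with a gripper value outside its range is refused whole. The fingers move at their own pace and stop on an object; "squeeze" is the grip in N (left out, the last holds). Time passes only in rows, so rows that do not move let the fingers close. It gives the time, the measured TCP pose, the force and the opening at its end, in the units of the state.
- r.sense(): the state, without advancing time (a new reading comes with each control period).
- r.get_image(name): name is "scene" or "top" or "wrist"; returns the picture (400x640x3 uint8, red, green, blue); there is no depth.
- r.camera_model(name): a dict with "intrinsics" (3x3 intrinsics, pixels), "rvec" (rotation vector, rad) and "tvec" (3), from world to camera coordinates, as OpenCV has them. Camera axes: x right, y down, z forward; pixel columns grow to the right and rows downward; lengths in m; the calibration is good to about 2 mm. A picture is of the moment at which its call begins: read the wrist's pose just before it. camera_model takes no time and is no camera call; for the wrist camera it gives the pose at the moment of the call.
- r.finish_job(): hands the job in, once; it reports no verdict.
The state is a dict: "time": time; "joints": joint angles; "joint_velocities": joint speeds; "effort": joint torques, N m; "eef_pos": TCP position; "orientation": TCP orientation; "ft_force": force on the tool from outside, world axes, zero at the start; "torque": the same for the moment, N m; "finger_gap": opening from 0.0 (shut) to 1.0 (fully open).
Only numpy, scipy, OpenCV 4.12 (cv2) and the standard library are available. Lean on these libraries where they do the work, as an engineer would, in place of code of your own. Each camera call takes 0.05 s, during which the arm holds its last target.

## Working session

There is one attempt and no reset: what is moved stays moved. The work goes in short steps, Python scripts to look and compute and a tool call to move; the robot and the scene stay as the last step left them, time stands still between calls to the robot, and variables do not carry over. Pictures are saved under pics/ and viewed, and the job is handed in when it is done.

Besides the shell and the picture viewer there is one more tool, called as name(argument=value, ...), one argument or row to a line, values as JSON. move_arm: Moves the arm, as the interface text tells. Its arguments: {"type":"object","properties":{"deltas":{"type":"array"},"squeeze":{"type":"number"}},"required":["deltas"]}

```bash
ls; mkdir -p pics; python3 - <<'E'
from plant import r
import cv2
print(r.sense())
for n in ["scene","top","wrist"]:
    m=r.camera_model(n); print(n,m)
    cv2.imwrite(f"pics/{n}0.png",cv2.cvtColor(r.get_image(n),cv2.COLOR_RGB2BGR))
E
```

```text
pics
{'time': 0.0, 'joints': array([ 1.12601734e+00,  2.41459455e-01,  3.72666593e-03,  1.33520145e+00,
       -5.35181856e-06,  1.57081436e+00]), 'joint_velocities': array([-0.0019267 ,  0.0007876 , -0.00117959,  0.00056928, -0.00023777,
       -0.00014806]), 'effort': array([-1.09881021e-03, -3.72318041e+01,  2.52408063e+01,  1.70151133e-02,
       -3.31080435e-05,  1.24179996e-05]), 'eef_pos': array([0.21485859, 0.45078139, 0.23039068]), 'orientation': array([-2.33150058e-04,  2.20569561e-01,  9.75370661e-01, -1.04322147e-03]), 'ft_force': array([ 1.04440283, -0.07008085, -1.08689975]), 'torque': array([-0.00626478, -0.07392219,  0.01089065]), 'finger_gap': 0.9993890536094352}
scene {'intrinsics': array([[520.11670392,   0.        , 328.4748543 ],
       [  0.        , 520.11670392, 195.68502508],
       [  0.        ,   0.        ,   1.        ]]), 'rvec': array([ 1.68819207,  1.97137581, -0.7234149 ]), 'tvec': array([ 0.17295422, -0.31155613,  1.70370735])}
top {'intrinsics': array([[388.5836614 ,   0.        , 322.83916651],
       [  0.        , 388.5836614 , 203.87957059],
       [  0.        ,   0.        ,   1.        ]]), 'rvec': array([ 2.12677949, -2.12921179,  0.17245509]), 'tvec': array([-0.08410869,  0.53688522,  1.26763433])}
wrist {'intrinsics': array([[348.33718985,   0.        , 323.40093988],
       [  0.        , 348.33718985, 199.74803558],
       [  0.        ,   0.        ,   1.        ]]), 'rvec': array([-2.42641184, -1.5311717 , -0.2382956 ]), 'tvec': array([-0.49840969, -0.03930445,  0.37950066])}
```

View pics/scene0.png

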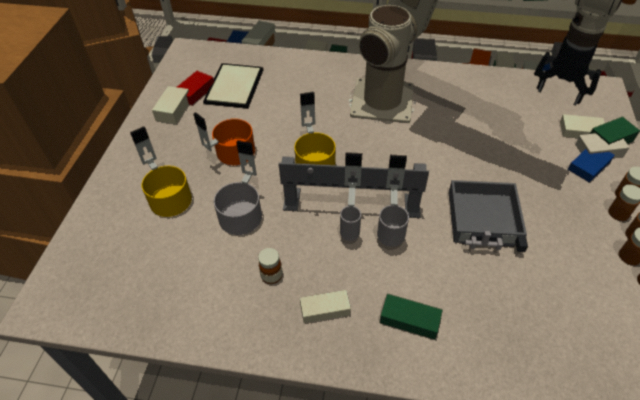

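View pics/top0.png

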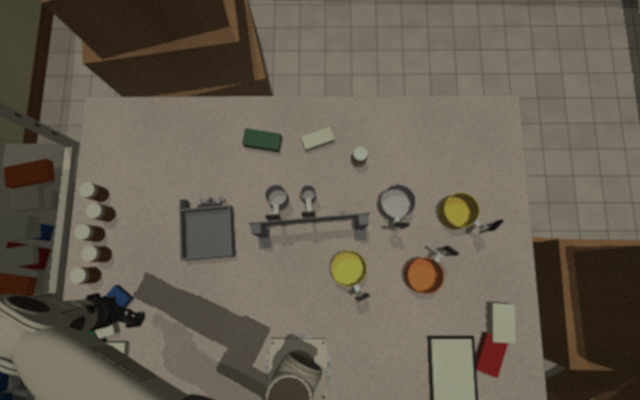

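View pics/wrist0.png

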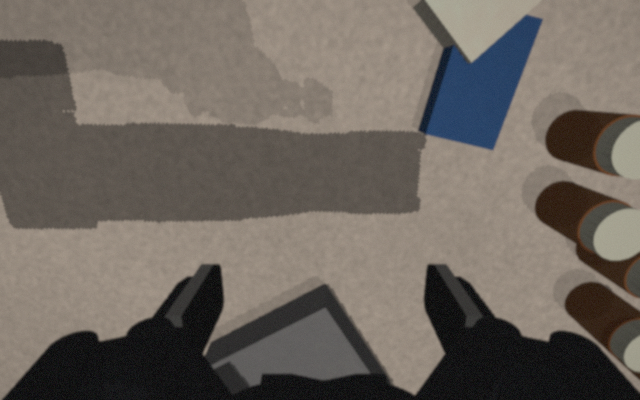

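The top view shows the grey cup at (397,203), the crate at (208,233) and two hung cups, at (277,196) and (308,195). The orange and yellow cups at (424,275), (461,211) and (348,268) are look-alikes. Next I'll enlarge these for measuring.

```bash
cat > h.py <<'E'
import numpy as np, cv2
from scipy.spatial.transform import Rotation as R
def cam(m):
    Rm=R.from_rotvec(m['rvec']).as_matrix(); return m['intrinsics'],Rm,m['tvec']
def ray(m,uv,z):
    K,Rm,t=cam(m); d=Rm.T@np.linalg.inv(K)@np.array([uv[0],uv[1],1.]); c=-Rm.T@t
    return c+d*(z-c[2])/d[2]
def proj(m,P):
    K,Rm,t=cam(m); q=(Rm@np.atleast_2d(P).T).T+t; q=q@K.T; return q[:,:2]/q[:,2:]
def save(n,im): cv2.imwrite(f"pics/{n}.png",cv2.cvtColor(im,cv2.COLOR_RGB2BGR))
def crop(n,im,x0,x1,y0,y1,s): save(n,cv2.resize(im[y0:y1,x0:x1],None,fx=s,fy=s,interpolation=cv2.INTER_CUBIC))
def quat(q): return R.from_quat([q[1],q[2],q[3],q[0]])
E
python3 - <<'E'
import cv2
from h import *
t=cv2.cvtColor(cv2.imread('pics/top0.png'),cv2.COLOR_BGR2RGB)
s=cv2.cvtColor(cv2.imread('pics/scene0.png'),cv2.COLOR_BGR2RGB)
crop('t_a',t,240,440,170,270,4)
crop('t_b',t,165,265,185,275,6)
crop('s_a',s,200,360,120,240,5)
crop('s_b',s,320,540,130,260,3.6)
E
```

```text
(no output)
```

View pics/t_a.png

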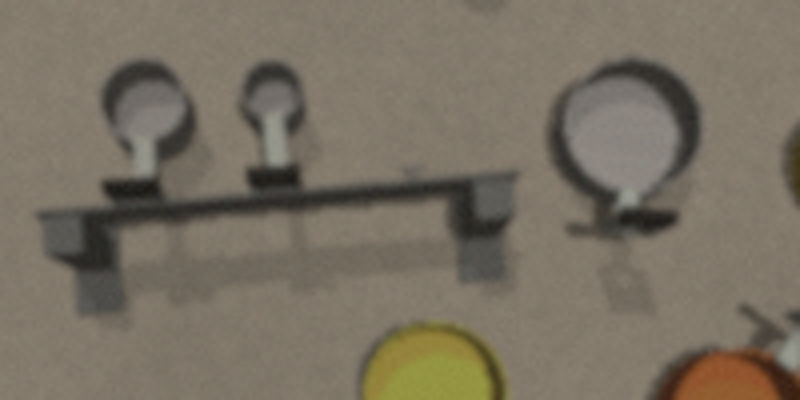

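View pics/t_b.png

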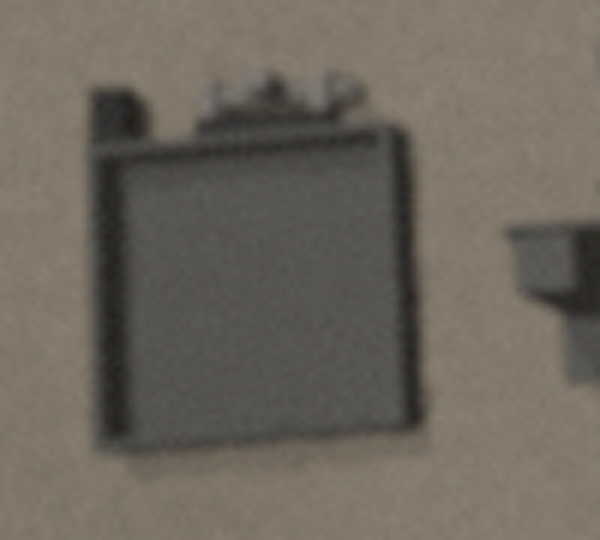

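View pics/s_a.png

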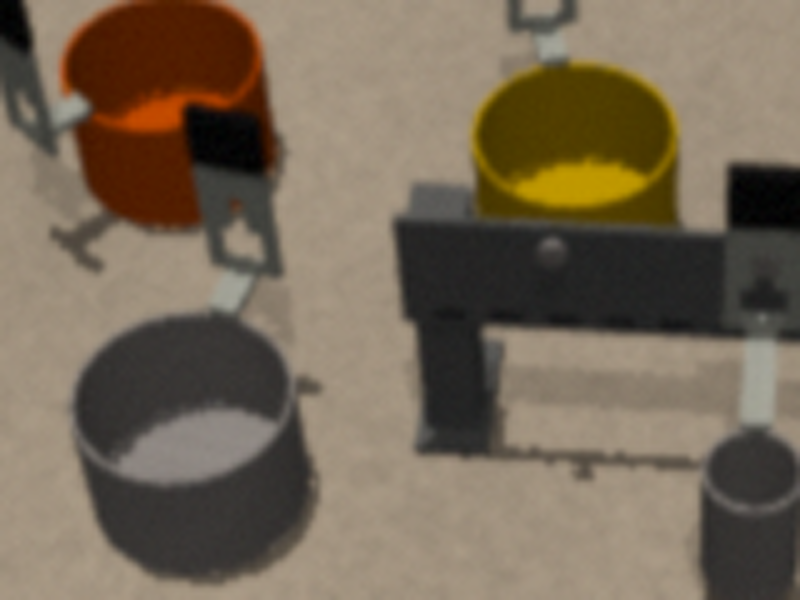

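View pics/s_b.png

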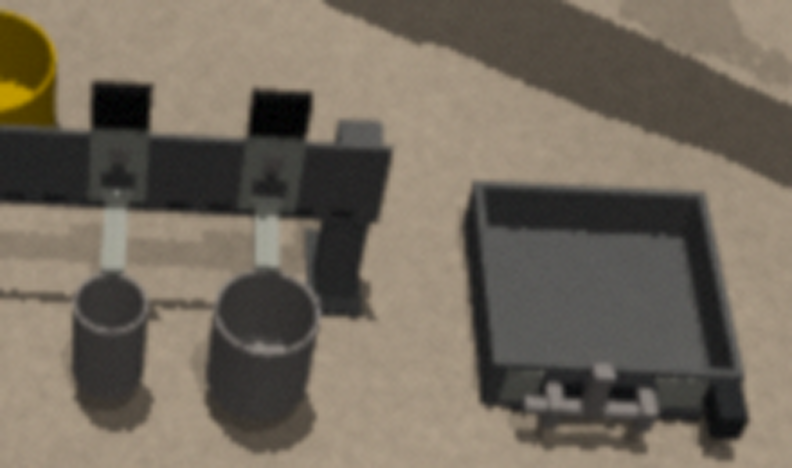

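```bash
python3 - <<'E'
from h import *
from plant import r
mt=r.camera_model('top'); ms=r.camera_model('scene')
T=lambda x,y:(240+x/4,170+y/4)
T2=lambda x,y:(165+x/6,185+y/6)
S=lambda x,y:(200+x/5,120+y/5)
S2=lambda x,y:(320+x/3.6,130+y/3.6)
def p(n,v): print(n,np.round(v,4))
# top
for n,u,z in [('a rimL',T(550,130),.08),('a rimR',T(700,130),.08),('a rimT',T(628,57),.08),('a rimB',T(628,205),.08),
 ('a grip',T(646,216),.196),('a gripL',T(616,222),.196),('a gripR',T(678,214),.196),
 ('c L',T(102,105),.11),('c R',T(194,105),.11),('c T',T(146,60),.11),('d L',T(242,100),.11),('d R',T(303,95),.11),('d T',T(270,60),.11),
 ('c gripL',T(103,184),.226),('c gripR',T(160,184),.226),('d gripL',T(249,175),.226),('d gripR',T(299,172),.226),
 ('railL',T(40,214),.173),('railR',T(518,175),.173),
 ('cr bl',T2(100,445),.05),('cr br',T2(420,425),.05),('cr tr',T2(407,125),.05),('cr tl',T2(97,150),.05),('knob',T2(268,80),.08)]: p(n,ray(mt,u,z))
print('scene')
for n,u,z in [('a rimL',S(75,410),.08),('a rimR',S(297,385),.08),('a rimT',S(180,313),.08),('a rimB',S(190,487),.08),
 ('a gripTL',S(190,106),.196),('a gripTR',S(263,113),.196),('c L',S2(215,310),.11),('c R',S2(319,310),.11),('c T',S2(267,268),.11),('c B',S2(267,350),.11),('d L',S2(74,305),.11),('d R',S2(146,305),.11),('d T',S2(110,272),.11),('d B',S2(110,333),.11),
 ('c gl',S2(253,90),.226),('c gr',S2(312,93),.226),('d gl',S2(92,82),.226),('d gr',S2(152,85),.226),('railL',S(395,218),.173),('railR',S2(392,148),.173),
 ('cr bl',S2(475,185),.05),('cr br',S2(705,195),.05),('cr tr',S2(740,375),.05),('cr tl',S2(487,370),.05),('knob',S2(604,368),.08)]: p(n,ray(ms,u,z))
E
```

```text
a rimL [ 0.5351 -0.2647  0.08  ]
a rimR [ 0.5349 -0.3877  0.08  ]
a rimT [ 0.5964 -0.3307  0.08  ]
a rimB [ 0.4729 -0.3267  0.08  ]
a grip [ 0.4501 -0.3185  0.196 ]
a gripL [ 0.4456 -0.2962  0.196 ]
a gripR [ 0.4515 -0.3422  0.196 ]
c L [0.551  0.0997 0.11  ]
c R [0.5509 0.0254 0.11  ]
c T [0.5881 0.0649 0.11  ]
d L [ 0.5549 -0.0133  0.11  ]
d R [ 0.5589 -0.0625  0.11  ]
d T [ 0.5878 -0.0356  0.11  ]
c gripL [0.4704 0.079  0.226 ]
c gripR [0.4703 0.0377 0.226 ]
d gripL [ 0.4768 -0.0267  0.226 ]
d gripR [ 0.4789 -0.0629  0.226 ]
railL [0.455  0.1345 0.173 ]
railR [ 0.4842 -0.2273  0.173 ]
cr bl [0.3519 0.3809 0.05  ]
cr br [0.3627 0.2051 0.05  ]
cr tr [0.5299 0.2188 0.05  ]
cr tl [0.516  0.3927 0.05  ]
knob [0.5502 0.2892 0.08  ]
scene
a rimL [ 0.5602 -0.3794  0.08  ]
a rimR [ 0.5268 -0.2716  0.08  ]
a rimT [ 0.488  -0.3443  0.08  ]
a rimB [ 0.5994 -0.3083  0.08  ]
a gripTL [ 0.4503 -0.3328  0.196 ]
a gripTR [ 0.4496 -0.2955  0.196 ]
c L [0.5653 0.0393 0.11  ]
c R [0.5547 0.1082 0.11  ]
c T [0.5237 0.0711 0.11  ]
c B [0.5934 0.0763 0.11  ]
d L [ 0.5755 -0.0547  0.11  ]
d R [ 0.5681 -0.0069  0.11  ]
d T [ 0.5435 -0.0345  0.11  ]
d B [ 0.5952 -0.0278  0.11  ]
c gl [0.4708 0.0472 0.226 ]
c gr [0.4677 0.0855 0.226 ]
d gl [ 0.4795 -0.058   0.226 ]
d gr [ 0.4763 -0.0187  0.226 ]
railL [ 0.4892 -0.2212  0.173 ]
railR [0.4585 0.1447 0.173 ]
cr bl [0.3697 0.2214 0.05  ]
cr br [0.3537 0.3912 0.05  ]
cr tr [0.5196 0.4028 0.05  ]
cr tl [0.5419 0.2303 0.05  ]
knob [0.5511 0.3026 0.08  ]
```

```bash
python3 - <<'E'
from h import *
from plant import r
m=r.camera_model('wrist');K,Rm,t=cam(m);s=r.sense()
c=-Rm.T@t; Q=quat(s['orientation']).as_matrix()
print('cam in tool',Q.T@(c-s['eef_pos']),'axes',np.round((Rm@Q).T,3), Q.round(3))
E
```

```text
cam in tool [ 0.07829528 -0.00092103 -0.14240741] axes [[-0.    -0.952 -0.305]
 [ 1.    -0.001  0.001]
 [-0.001 -0.305  0.952]] [[-0.903  0.43  -0.001]
 [ 0.43   0.903 -0.001]
 [-0.    -0.002 -1.   ]]
```

move_arm(
  deltas=[
    [[0,0,7.15],[0,0,-1],1],
    [[0,0,7.15],[0,0,-1],1],
    [[0,0,7.15],[0,0,-1],1],
    [[0,0,7.15],[0,0,-1],1],
    [[0,0,7.15],[0,0,-1],1],
    [[0,0,7.15],[0,0,-1],1],
    [[0,0,7.15],[0,0,-1],1],
    [[0,0,7.15],[0,0,-1],1],
    [[0,0,7.15],[0,0,-1],1],
    [[0,0,7.15],[0,0,-1],1],
  ],
)

```text
time: 0.98
eef_pos: [0.215, 0.4511, 0.3314]
orientation: [0.0, 0.751, 0.66, -0.0]
ft_force: [0.1, -0.6, 0.0]
finger_gap: 1.0
```

move_arm(
  deltas=[
    [[0,0,0],[-3.62,1.65,0],1],
    [[0,0,0],[-3.62,1.65,0],1],
    [[0,0,0],[-3.62,1.65,0],1],
    [[0,0,0],[-3.62,1.65,0],1],
    [[0,0,0],[-3.62,1.65,0],1],
    [[0,0,0],[-3.62,1.65,0],1],
    [[0,0,0],[-3.62,1.65,0],1],
    [[0,0,0],[-3.62,1.65,0],1],
    [[0,0,0],[-3.62,1.65,0],1],
    [[0,0,0],[-3.62,1.65,0],1],
  ],
)

```text
time: 1.82
eef_pos: [0.3347, 0.0701, 0.3313]
orientation: [0.0, 0.749, 0.663, 0.0]
ft_force: [0.5, -0.4, -0.7]
finger_gap: 0.999
```

move_arm(
  deltas=[
    [[0,0,0],[-3.62,1.65,0],1],
    [[0,0,0],[-3.62,1.65,0],1],
    [[0,0,0],[-3.62,1.65,0],1],
    [[0,0,0],[-3.62,1.65,0],1],
    [[0,0,0],[-3.62,1.65,0],1],
    [[0,0,0],[-3.62,1.65,0],1],
    [[0,0,0],[-3.62,1.65,0],1],
    [[0,0,0],[-3.62,1.65,0],1],
    [[0,0,0],[-3.62,1.65,0],1],
    [[0,0,0],[-3.62,1.65,0],1],
    [[0,0,0],[0,0,0],1],
    [[0,0,0],[0,0,0],1],
  ],
)

```text
time: 2.82
eef_pos: [0.4545, -0.3092, 0.3289]
orientation: [-0.002, 0.75, 0.662, -0.0]
ft_force: [0.4, 0.4, -0.4]
finger_gap: 0.999
```

```bash
python3 - <<'E'
from h import *
from plant import r
import json
s=r.sense();m=r.camera_model('wrist');im=r.get_image('wrist');save('w1',im)
import pickle;pickle.dump((s,m),open('w1.pkl','wb'))
print(s['eef_pos'],s['orientation'],-cam(m)[1].T@m['tvec'])
save('top1',r.get_image('top'))
E
```

```text
[ 0.45447736 -0.30916657  0.32889207] [-1.96475657e-03  7.49927312e-01  6.61517175e-01 -4.39328479e-04] [ 0.4642475  -0.23268551  0.47145402]
```

View pics/w1.png

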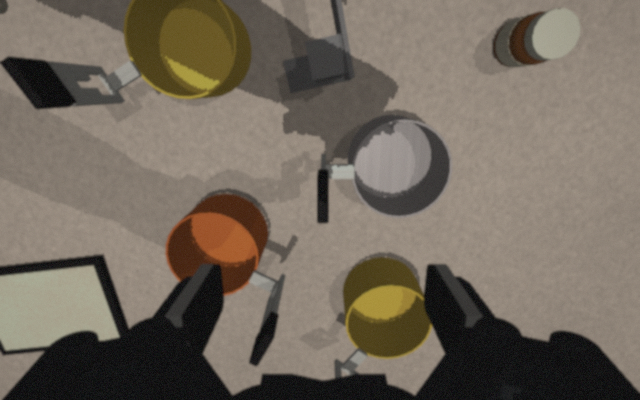

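The wrist view shows the steel cup's rim at about (402,163), with its black grip at (323,172–222). The cups around it are orange and yellow. I'll enlarge it to confirm and measure.

```bash
python3 - <<'E'
from h import *
im=cv2.imread('pics/w1.png')[:,:,::-1]
crop('w1c',im,290,460,90,240,4.5)
import pickle
s,m=pickle.load(open('w1.pkl','rb'))
# black mask in grip
sub=im[150:240,305:345].max(2)<35
ys,xs=np.nonzero(sub); print(xs.min()+305,xs.max()+305,ys.min()+150,ys.max()+150)
rect=cv2.minAreaRect(np.stack([xs+305,ys+150],1).astype(np.float32)); print(rect)
E
```

```text
318 327 170 221
((322.10540771484375, 195.46755981445312), (8.927818298339844, 51.05596160888672), 1.3322197198867798)
```

View pics/w1c.png

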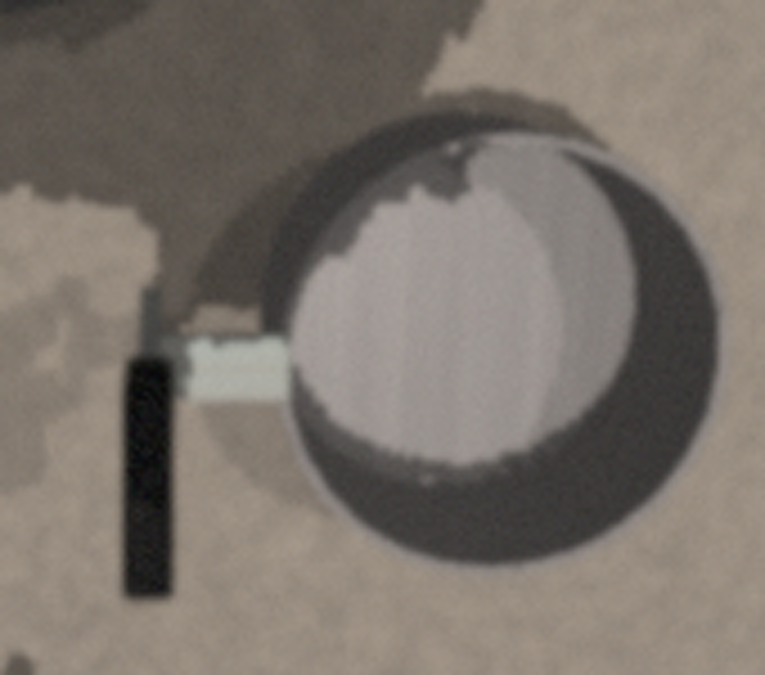

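```bash
python3 - <<'E'
from h import *
import pickle
s,m=pickle.load(open('w1.pkl','rb'))
print('grip',ray(m,(322.6,196),.196),ray(m,(322.2,170),.196),ray(m,(323,222),.196))
print('rim L,R',ray(m,(290+288/4.5,165),.08),ray(m,(290+720/4.5,165),.08),'c',ray(m,(401.9,167.8),.08))
print(proj(m,s['eef_pos']))
E
```

```text
grip [ 0.45213148 -0.31604341  0.196     ] [ 0.45457111 -0.29421657  0.196     ] [ 0.44957383 -0.33892617  0.196     ]
rim L,R [ 0.48728337 -0.31885356  0.08      ] [ 0.59597982 -0.33246846  0.08      ] c [ 0.54135727 -0.32891208  0.08      ]
[[324.17229242 266.12856381]]
```

move_arm(
  deltas=[
    [[0,0,0],[-0.35,-0.08,3],1],
    [[0,0,0],[-0.35,-0.08,3],1],
    [[0,0,0],[0,0,3],1],
    [[0,0,0],[0,0,3],1],
    [[0,0,0],[0,0,3],1],
    [[0,0,0],[0,0,2.1],0.6],
    [[0,0,0],[0,0,0],0.6],
    [[0,0,0],[0,0,0],0.6],
  ],
  squeeze=40,
)

```text
time: 3.58
eef_pos: [0.4516, -0.3125, 0.1605]
orientation: [-0.001, 0.748, 0.663, -0.0]
ft_force: [-0.1, -0.1, 1.3]
finger_gap: 0.611
```

```bash
python3 - <<'E'
from h import *
from plant import r
s=r.sense();im=r.get_image('wrist');save('w2',im);print(s['eef_pos'],s['ft_force'],s['finger_gap'])
E
```

```text
[ 0.45161624 -0.31245873  0.16054682] [-0.10412285 -0.12255086  1.27856614] 0.6110430728574702
```

View pics/w2.png

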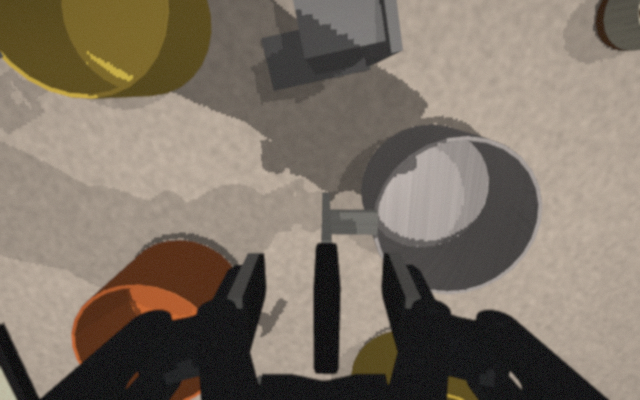

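The grip block sits at (327,305) between the fingers, so I'll close.

move_arm(
  deltas=[
    [[0,0,0],[0,0,0.2],0],
    [[0,0,0],[0,0,0],0],
    [[0,0,0],[0,0,0],0],
    [[0,0,0],[0,0,0],0],
    [[0,0,0],[0,0,0],0],
    [[0,0,0],[0,0,0],0],
    [[0,0,0],[0,0,0],0],
    [[0,0,0],[0,0,0],0],
  ],
  squeeze=70,
)

```text
time: 4.3
eef_pos: [0.4528, -0.3146, 0.1596]
orientation: [0.001, 0.749, 0.663, 0.0]
ft_force: [-1.0, 1.3, 6.9]
finger_gap: 0.108
```

move_arm(
  deltas=[
    [[0,0,0],[0,0,-1],0],
    [[0,0,0],[0,0,-2],0],
    [[0,0,0],[0,0,-2],0],
    [[0,0,0],[0,0,-3],0],
    [[0,0,0],[0,0,-3],0],
    [[0,0,0],[0,0,-3],0],
    [[0,0,0],[0,0,-2],0],
    [[0,0,0],[0,0,-2],0],
    [[0,0,0],[0,0,-1],0],
    [[0,0,0],[0,0,0],0],
  ],
)

```text
time: 5.13
eef_pos: [0.4527, -0.3146, 0.3511]
orientation: [0.002, 0.749, 0.663, 0.0]
ft_force: [0.9, 0.1, -1.9]
finger_gap: 0.104
```

```bash
python3 - <<'E'
from h import *
from plant import r
s=r.sense();save('w3',r.get_image('wrist'));print(s['eef_pos'],s['orientation'],s['joints'])
save('s3',r.get_image('scene'))
E
```

```text
[ 0.45273206 -0.31463904  0.35113739] [2.10168500e-03 7.48905596e-01 6.62673206e-01 4.61802397e-04] [-6.07293783e-01  3.32889489e-01  4.38243036e-01  1.67184735e+00
 -9.82241366e-05  1.08552933e+00]
```

View pics/s3.png

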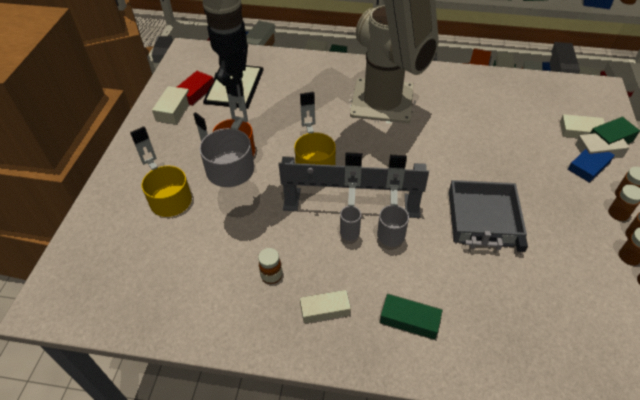

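View pics/w3.png

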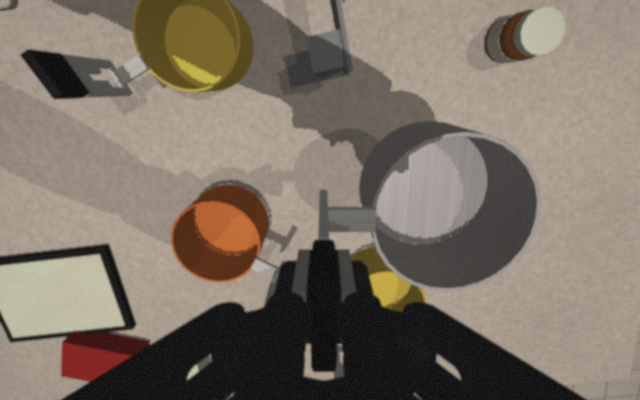

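Cup a is held. Next I raise it, turn it and carry it toward the crate.

move_arm(
  deltas=[
    [[0,0,-4],[0,0,-1],0],
    [[0,0,-7.15],[0,0,-1],0],
    [[0,0,-7.15],[0,0,-1],0],
    [[0,0,-7.15],[0,0,-1],0],
    [[0,0,-7.15],[0,0,-1],0],
    [[0,0,-7.15],[0,0,-1],0],
    [[0,0,-7.15],[0,0,-1],0],
    [[0,0,-7.15],[0,0,0],0],
    [[0,0,-7.15],[0,0,0],0],
    [[0,0,-7.15],[0,0,0],0],
    [[0,0,-7.15],[0,0,0],0],
    [[0,0,-7.15],[0,0,0],0],
  ],
)

```text
time: 6.23
eef_pos: [0.4519, -0.3141, 0.4164]
orientation: [-0.002, 0.122, 0.993, 0.001]
ft_force: [0.5, 0.1, -1.3]
finger_gap: 0.111
```

move_arm(
  deltas=[
    [[0,0,-7.15],[0,0,0],0],
    [[0,0,-7.15],[0,0,0],0],
    [[0,0,-5],[0,0,0],0],
    [[0,0,0],[0,0,0],0],
  ],
)

```text
time: 6.57
eef_pos: [0.4519, -0.3141, 0.4166]
orientation: [-0.001, -0.044, 0.999, 0.001]
ft_force: [0.3, 0.5, -2.2]
finger_gap: 0.104
```

move_arm(
  deltas=[
    [[0,0,0],[-0.35,2,0],0],
    [[0,0,0],[-0.35,4,0],0],
    [[0,0,0],[-0.35,4,0],0],
    [[0,0,0],[-0.35,4,0],0],
    [[0,0,0],[-0.35,4,0],0],
    [[0,0,0],[-0.35,4,0],0],
    [[0,0,0],[-0.35,4,0],0],
    [[0,0,0],[-0.35,4,0],0],
    [[0,0,0],[-0.35,4,0],0],
    [[0,0,0],[-0.35,4,0],0],
    [[0,0,0],[-0.35,4,0],0],
    [[0,0,0],[-0.35,4,0],0],
  ],
)

```text
time: 7.57
eef_pos: [0.4534, 0.1495, 0.4174]
orientation: [-0.001, -0.042, 0.999, -0.0]
ft_force: [1.0, 0.2, -2.6]
finger_gap: 0.105
```

move_arm(
  deltas=[
    [[0,0,0],[-0.35,4,0],0],
    [[0,0,0],[-0.35,4,0],0],
    [[0,0,0],[-0.35,4,0],0],
    [[0,0,0],[-0.35,4,0],0],
    [[0,0,0],[-0.35,4,0],0],
    [[0,0,0],[-0.35,2,0],0],
    [[0,0,0],[0,0,0],0],
    [[0,0,0],[0,0,0],0],
  ],
)

```text
time: 8.23
eef_pos: [0.4557, 0.3698, 0.4158]
orientation: [-0.002, -0.044, 0.999, -0.002]
ft_force: [-0.5, -0.2, -1.8]
finger_gap: 0.107
```

```bash
python3 - <<'E'
from h import *
from plant import r
import pickle
s=r.sense();m=r.camera_model('wrist');im=r.get_image('wrist');save('w4',im);print(s['eef_pos'],s['orientation'])
pickle.dump((s,m),open('w4.pkl','wb'))
E
```

```text
[0.45572252 0.36981431 0.41580442] [-0.00165537 -0.04361224  0.99904594 -0.00156375]
```

View pics/w4.png

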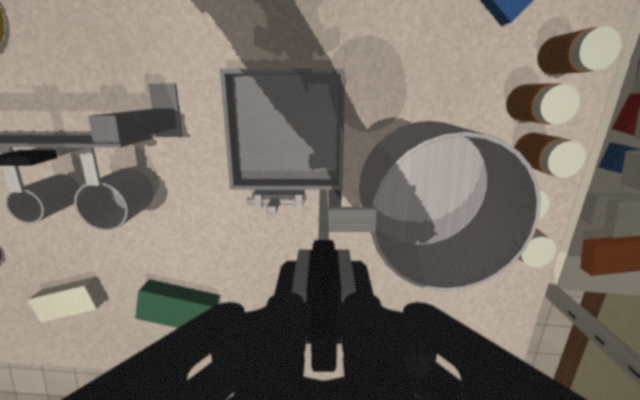

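```bash
python3 - <<'E'
from h import *
im=cv2.imread('pics/w4.png')[:,:,::-1]
crop('w4c',im,210,360,55,225,3.5)
E
```

```text
(no output)
```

View pics/w4c.png

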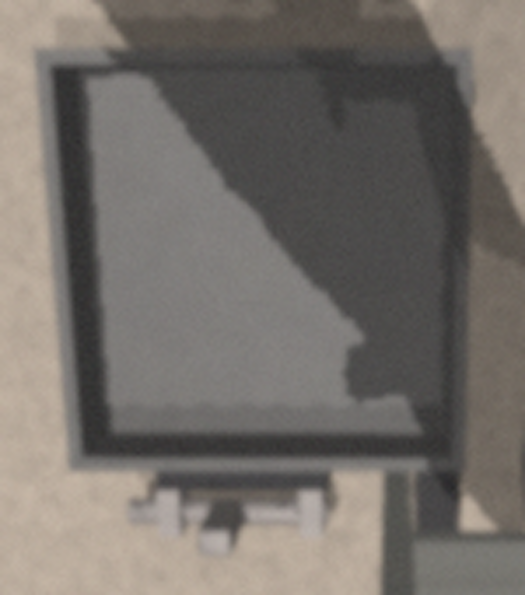

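```bash
python3 - <<'E'
from h import *
import pickle
s,m=pickle.load(open('w4.pkl','rb'))
pts=np.array([(36,50),(472,47),(466,470),(72,470)])/3.5+[210,55]
P=np.array([ray(m,p,.05) for p in pts]); print(P.round(4), P.mean(0))
for i in range(4):
    d=P[(i+1)%4]-P[i]; print(np.linalg.norm(d), np.degrees(np.arctan2(d[1],d[0])))
k=np.array([218,530])/3.5+[210,55]
print('knob',ray(m,k,.08))
print('rim',ray(m,(457,210),s['eef_pos'][2]-.158+.08))
E
```

```text
[[0.3643 0.2186 0.05  ]
 [0.3484 0.3884 0.05  ]
 [0.5194 0.404  0.05  ]
 [0.5344 0.2338 0.05  ]] [0.44161218 0.31119578 0.05      ]
0.17057544490779453 95.3437979341816
0.1717797356331188 5.180993541123215
0.17085319071880173 -84.98448431031147
0.1708018304910487 -174.91216879162073
knob [0.54577624 0.30184    0.08      ]
rim [0.44695503 0.45809478 0.33780442]
```

move_arm(
  deltas=[
    [[0,0,0],[0.48,-3.68,0],0],
    [[0,0,0],[0.48,-3.68,0],0],
    [[0,0,0],[0.48,-3.68,0],0],
    [[0,0,0],[0.48,-3.68,0],0],
    [[0,0,0],[0,0,3],0],
    [[0,0,0],[0,0,4],0],
    [[0,0,0],[0,0,4],0],
    [[0,0,0],[0,0,4],0],
    [[0,0,0],[0,0,4],0],
    [[0,0,0],[0,0,3],0],
    [[0,0,0],[0,0,1.5],0],
    [[0,0,0],[0,0,0],0],
  ],
)

```text
time: 9.28
eef_pos: [0.4464, 0.2171, 0.1794]
orientation: [-0.004, -0.042, 0.999, -0.002]
ft_force: [-1.4, -0.7, -1.4]
finger_gap: 0.107
```

move_arm(
  deltas=[
    [[0,0,0],[0,0.3,0.5],0],
    [[0,0,0],[0,0,0.5],0],
    [[0,0,0],[0,0,0.3],0],
    [[0,0,0],[0,0,0],0],
  ],
)

```text
time: 9.62
eef_pos: [0.4499, 0.2234, 0.171]
orientation: [0.001, -0.043, 0.999, 0.0]
ft_force: [-1.4, 0.2, -2.5]
finger_gap: 0.108
```

move_arm(
  deltas=[
    [[0,0,0],[0,0,0.15],0],
    [[0,0,0],[0,0,0.15],0],
    [[0,0,0],[0,0,0.15],0],
    [[0,0,0],[0,0,0],0],
    [[0,0,0],[0,0,0],0],
  ],
)

```text
time: 10.03
eef_pos: [0.4497, 0.2236, 0.166]
orientation: [0.0, -0.043, 0.999, 0.0]
ft_force: [0.4, 0.1, -2.1]
finger_gap: 0.107
```

move_arm(
  deltas=[
    [[0,0,0],[0,0,0.1],0],
    [[0,0,0],[0,0,0.1],0],
    [[0,0,0],[0,0,0],0],
    [[0,0,0],[0,0,0],0],
  ],
)

```text
time: 10.37
eef_pos: [0.4498, 0.2234, 0.1656]
orientation: [0.001, -0.043, 0.999, 0.0]
ft_force: [-2.1, -2.9, 7.5]
finger_gap: 0.106
```

Contact shows as +7.5 N. I'll release and rise.

move_arm(
  deltas=[
    [[0,0,0],[0,0,-0.1],0.5],
    [[0,0,0],[0,0,0],0.5],
    [[0,0,0],[0,0,0],0.5],
    [[0,0,0],[0,0,0],0.5],
    [[0,0,0],[0,0,-1],0.5],
    [[0,0,0],[0,0,-2],0.5],
    [[0,0,0],[0,0,-3],0.6],
    [[0,0,0],[0,0,-4],0.8],
    [[0,0,0],[0,0,-4],0.9],
    [[0,0,0],[0,0,-3],1],
    [[0,0,0],[0,0,-1],1],
    [[0,0,0],[0,0,0],1],
  ],
)

```text
time: 11.37
eef_pos: [0.4508, 0.2241, 0.3493]
orientation: [0.004, -0.043, 0.999, 0.002]
ft_force: [-0.8, -0.7, 0.4]
finger_gap: 1.002
```

```bash
python3 - <<'E'
from h import *
from plant import r
import pickle
s=r.sense();m=r.camera_model('wrist');im=r.get_image('wrist');save('w5',im);print(s['eef_pos'],s['orientation'])
pickle.dump((s,m),open('w5.pkl','wb'))
E
```

```text
[0.45082456 0.22414772 0.34926898] [ 0.00374352 -0.04336136  0.99905101  0.00169155]
```

View pics/w5.png

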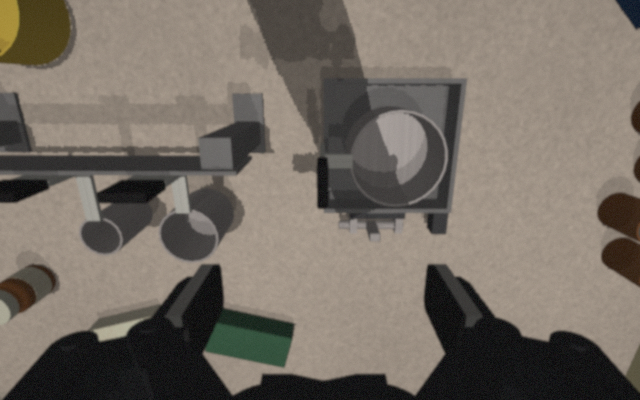

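Cup a stands in the crate, with its rim at about (399,157) in the wrist view and its handle over the -y side. Next is the larger hung cup, on stud 3.

move_arm(
  deltas=[
    [[0,0,7.15],[0,0,-0.5],1],
    [[0,0,7.15],[0,0,-0.5],1],
    [[0,0,7.15],[0,0,-0.5],1],
    [[0,0,7.15],[0,0,-0.5],1],
    [[0,0,7.15],[0,0,-0.5],1],
    [[0,0,7.15],[0,0,-0.5],1],
    [[0,0,7.15],[0,0,-0.5],1],
    [[0,0,7.15],[0,0,-0.5],1],
    [[0,0,7.15],[0,0,0],1],
    [[0,0,7.15],[0,0,0],1],
    [[0,0,7.15],[0,0,0],1],
    [[0,0,7.15],[0,0,0],1],
  ],
)

```text
time: 12.42
eef_pos: [0.4488, 0.2231, 0.3827]
orientation: [-0.001, 0.651, 0.759, -0.002]
ft_force: [0.2, 0.1, -0.6]
finger_gap: 0.999
```

move_arm(
  deltas=[
    [[0,0,4.2],[0,0,0],1],
    [[0,0,0],[-3.5,0,0],1],
    [[0,0,0],[-3.5,0,0],1],
    [[0,0,0],[-3.5,0,0],1],
    [[0,0,0],[-3.5,0,0],1],
    [[0,0,0],[0,0,0],1],
    [[0,0,0],[0,0,0],1],
  ],
)

```text
time: 13.0
eef_pos: [0.4611, 0.0823, 0.3832]
orientation: [-0.001, 0.677, 0.736, -0.001]
ft_force: [-0.4, 0.2, -0.1]
finger_gap: 1.0
```

```bash
python3 - <<'E'
from h import *
from plant import r
import pickle
s=r.sense();m=r.camera_model('wrist');im=r.get_image('wrist');save('w6',im);print(s['eef_pos'],s['orientation'])
pickle.dump((s,m),open('w6.pkl','wb'))
E
```

```text
[0.46108282 0.08225266 0.38323543] [-0.00107924  0.67730323  0.73570216 -0.00122347]
```

View pics/w6.png

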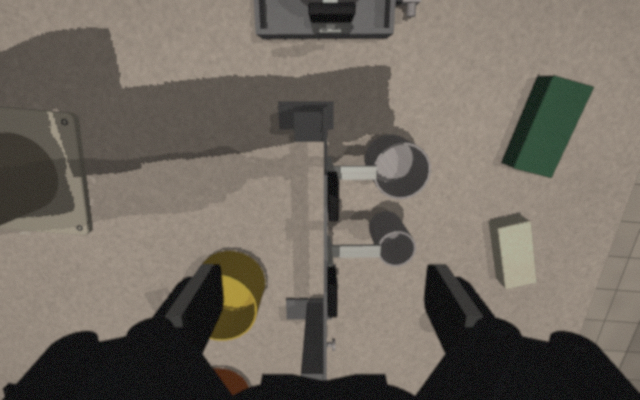

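The grips show at (333,172–220) for the larger cup and (332,267–317) for the smaller.

```bash
python3 - <<'E'
from h import *
import pickle
s,m=pickle.load(open('w6.pkl','rb'))
im=cv2.imread('pics/w6.png')[:,:,::-1]
mask=(im.max(2)<30).astype(np.uint8)
for (y0,y1) in [(155,235),(255,325)]:
    ys,xs=np.nonzero(mask[y0:y1,322:345]); xs=xs+322;ys=ys+y0
    print(len(xs),xs.min(),xs.max(),ys.min(),ys.max())
    b=cv2.boxPoints(cv2.minAreaRect(np.stack([xs,ys],1).astype(np.float32)));print(b.round(1))
    for p in b: print(ray(m,p,.226).round(4))
# rail axis
crop('w6c',im,270,440,90,330,2.5)
E
```

```text
235 328 337 172 219
[[328. 172.]
 [337. 172.]
 [337. 219.]
 [328. 219.]]
[0.4636 0.0898 0.226 ]
[0.4715 0.0904 0.226 ]
[0.4756 0.0464 0.226 ]
[0.4674 0.0457 0.226 ]
255 328 335 267 314
[[328. 267.]
 [335. 267.]
 [335. 314.]
 [328. 314.]]
[ 0.4716 -0.0035  0.226 ]
[ 0.4784 -0.0029  0.226 ]
[ 0.4833 -0.0558  0.226 ]
[ 0.4762 -0.0564  0.226 ]
```

View pics/w6c.png

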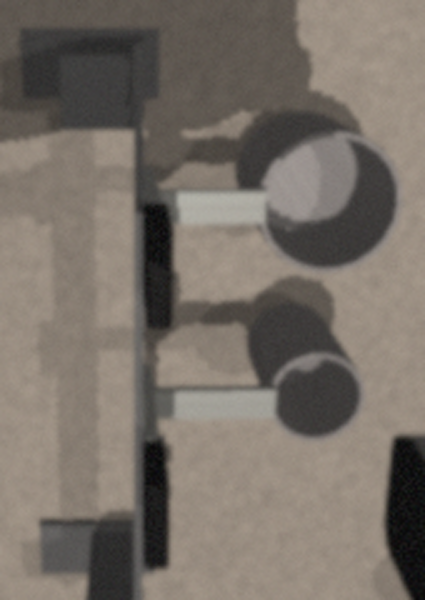

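move_arm(
  deltas=[
    [[0,0,0],[-0.82,0.35,1],0.7],
    [[0,0,0],[-0.82,0.35,2],0.6],
    [[0,0,0],[0,0,3],0.5],
    [[0,0,0],[0,0,3],0.5],
    [[0,0,0],[0,0,3],0.5],
    [[0,0,0],[0,0,3],0.5],
    [[0,0,0],[0,0,2],0.5],
    [[0,0,0],[0,0,1.5],0.5],
    [[0,0,0],[0,0,0.6],0.5],
    [[0,0,0],[0,0,0],0.4],
    [[0,0,0],[0,0,0],0.4],
    [[0,0,0],[0,0,0],0.4],
  ],
)

```text
time: 14.05
eef_pos: [0.4707, 0.0689, 0.1949]
orientation: [0.001, 0.675, 0.737, 0.001]
ft_force: [-0.1, 0.6, 0.7]
finger_gap: 0.399
```

```bash
python3 - <<'E'
from h import *
from plant import r
import pickle
s=r.sense();m=r.camera_model('wrist');im=r.get_image('wrist');crop('w7',im,200,450,180,400,3);print(s['eef_pos'],s['orientation'],s['finger_gap'])
pickle.dump((s,m),open('w7.pkl','wb'))
E
```

```text
[0.4707487  0.06885647 0.19485545] [5.80892180e-04 6.75470504e-01 7.37386369e-01 7.76815661e-04] 0.3985555528359777
```

View pics/w7.png

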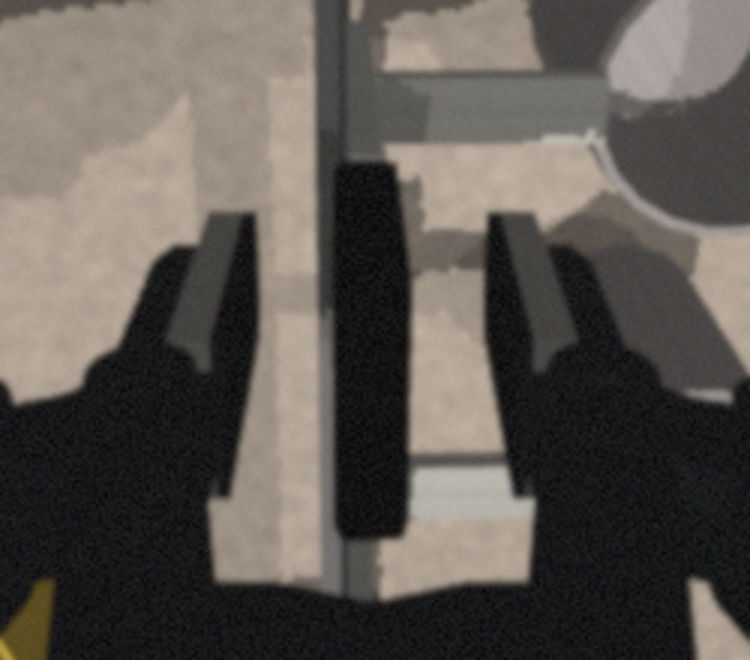

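The block is centred at x 336–410 between the jaws at 258 and 487. I'll lower 4 mm and close.

move_arm(
  deltas=[
    [[0,0,0],[0,0,0.4],0.2],
    [[0,0,0],[0,0,0],0],
    [[0,0,0],[0,0,0],0],
    [[0,0,0],[0,0,0],0],
    [[0,0,0],[0,0,0],0],
    [[0,0,0],[0,0,0],0],
  ],
  squeeze=60,
)

```text
time: 14.6
eef_pos: [0.4696, 0.0681, 0.19]
orientation: [-0.0, 0.676, 0.737, -0.0]
ft_force: [-1.3, -0.6, 2.8]
finger_gap: 0.107
```

move_arm(
  deltas=[
    [[0,0,0],[0,0,-0.5],0],
    [[0,0,0],[0,0,-0.8],0],
    [[0,0,0],[0,0,-0.8],0],
    [[0,0,0],[0,0,-0.7],0],
    [[0,0,0],[0,0,-0.4],0],
    [[0,0,0],[0,0,0],0],
    [[0,0,0],[0,0,0],0],
    [[0,0,0],[0,0,0],0],
  ],
)

```text
time: 15.27
eef_pos: [0.4699, 0.0682, 0.2216]
orientation: [-0.0, 0.676, 0.737, -0.0]
ft_force: [-0.7, -0.0, -1.6]
finger_gap: 0.112
```

move_arm(
  deltas=[
    [[0,0,0],[0,0.3,-0.1],0],
    [[0,0,0],[0,0.4,0],0],
    [[0,0,0],[0,0.5,0],0],
    [[0,0,0],[0,0.5,0],0],
    [[0,0,0],[0,0.5,0],0],
    [[0,0,0],[0,0,0],0],
    [[0,0,0],[0,0,0],0],
  ],
)

```text
time: 15.85
eef_pos: [0.4922, 0.0701, 0.2225]
orientation: [-0.0, 0.676, 0.737, -0.0]
ft_force: [0.8, 0.3, -1.5]
finger_gap: 0.107
```

```bash
python3 - <<'E'
from h import *
from plant import r
s=r.sense();im=r.get_image('scene');crop('s8',im,300,540,110,270,3.3);print(s['eef_pos'],s['ft_force'])
E
```

```text
[0.49217437 0.07013339 0.22253634] [ 0.82792253  0.32563959 -1.50764949]
```

View pics/s8.png

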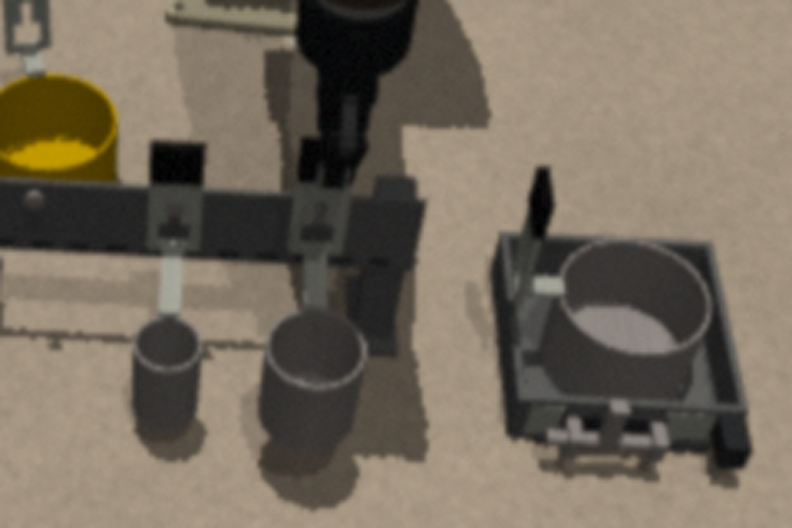

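```bash
python3 - <<'E'
from h import *
import pickle
im=cv2.imread('pics/w5.png')[:,:,::-1]
crop('w5c',im,310,475,70,245,3.4)
E
```

```text
(no output)
```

View pics/w5c.png

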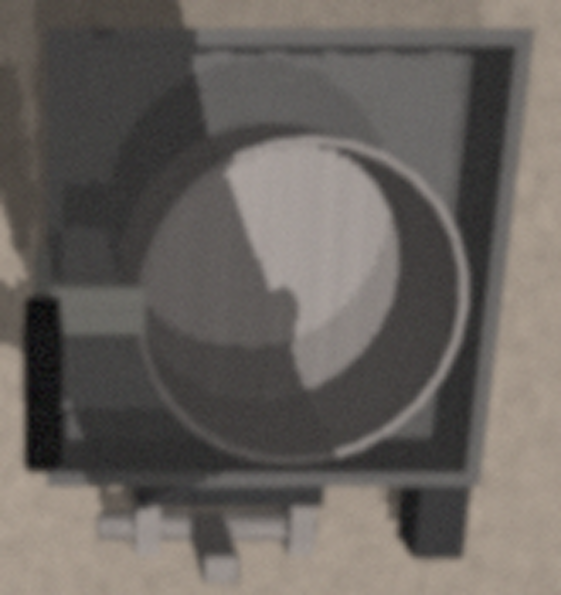

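move_arm(
  deltas=[
    [[0,0,0],[0,0.3,-1],0],
    [[0,0,0],[0,0,-2],0],
    [[0,0,0],[0,0,-3],0],
    [[0,0,-5],[0,0,-3.5],0],
    [[0,0,-5],[0,0,-3.5],0],
    [[0,0,-5],[0,0,-3],0],
    [[0,0,-5],[0,0,-2],0],
    [[0,0,-5],[0,0,-1],0],
    [[0,0,-5],[0,0,0],0],
    [[0,0,0],[0,0,0],0],
  ],
)

```text
time: 16.73
eef_pos: [0.495, 0.0704, 0.4139]
orientation: [0.001, 0.461, 0.887, 0.001]
ft_force: [-0.2, -0.6, -2.5]
finger_gap: 0.109
```

```bash
python3 - <<'E'
from h import *
from plant import r
import pickle
s,m=pickle.load(open('w5.pkl','rb'))
A=ray(m,(399.9,157.9),.086);print('a rim',A)
pts=np.array([(40,30),(533,30),(480,488)])/3.4+[310,70]
print([ray(m,p,.05).round(4) for p in pts])
s=r.sense();Q=quat(s['orientation']).as_matrix();print(Q[:,1],s['eef_pos'])
g=A[:2]-.09*Q[:2,1]/np.linalg.norm(Q[:2,1]);print('tcp goal',g); d=np.array([*(g-s['eef_pos'][:2]),0]);print('tool delta',Q.T@d)
E
```

```text
a rim [0.44485077 0.31452277 0.086     ]
[array([0.3645, 0.2152, 0.05  ]), array([0.3495, 0.3883, 0.05  ]), array([0.5209, 0.4043, 0.05  ])]
[0.81869011 0.57423249 0.0018843 ] [0.49502407 0.07039412 0.41386903]
tcp goal [0.37116853 0.26284175]
tool delta [ 2.28677148e-01  9.11038067e-03 -2.18618788e-04]
```

move_arm(
  deltas=[
    [[0,0,0],[2,0.1,0],0],
    [[0,0,0],[4,0.1,0],0],
    [[0,0,0],[4,0.1,0],0],
    [[0,0,0],[4,0.1,0],0],
    [[0,0,0],[4,0.1,0],0],
    [[0,0,0],[3,0.1,0],0],
    [[0,0,0],[1.85,0.1,0],0],
    [[0,0,0],[0,0,0],0],
    [[0,0,0],[0,0,0],0],
    [[0,0,0],[0,0,0],0],
  ],
)

```text
time: 17.57
eef_pos: [0.3697, 0.2612, 0.4124]
orientation: [0.0, 0.463, 0.887, -0.001]
ft_force: [0.1, 0.6, -1.1]
finger_gap: 0.105
```

```bash
python3 - <<'E'
from h import *
from plant import r
import pickle
s=r.sense();m=r.camera_model('wrist');im=r.get_image('wrist');save('w9',im);print(s['eef_pos'],s['orientation'])
pickle.dump((s,m),open('w9.pkl','wb'))
Q=quat(s['orientation']).as_matrix();print('c centre',s['eef_pos']+Q@[0,.09,0])
E
```

```text
[0.36965583 0.2611554  0.41242409] [ 3.03040556e-05  4.62523671e-01  8.86606754e-01 -5.61846442e-04]
c centre [0.44346962 0.31264828 0.41233694]
```

View pics/w9.png

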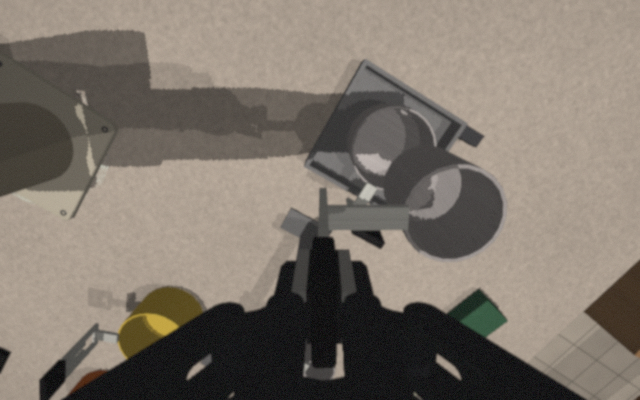

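```bash
python3 - <<'E'
from h import *
import pickle
s,m=pickle.load(open('w9.pkl','rb'))
im=cv2.imread('pics/w9.png')[:,:,::-1]
crop('w9c',im,300,520,50,270,2.6)
print(ray(m,(455,207),.3324))
E
```

```text
[0.44110056 0.31271243 0.3324    ]
```

View pics/w9c.png

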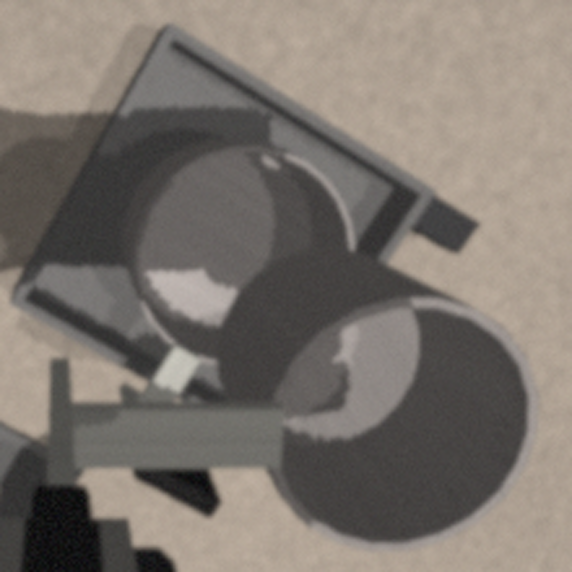

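move_arm(
  deltas=[
    [[0,0,0],[0,0.1,2],0],
    [[0,0,0],[0,0,3.5],0],
    [[0,0,0],[0,0,3.5],0],
    [[0,0,0],[0,0,3.5],0],
    [[0,0,0],[0,0,3],0],
    [[0,0,0],[0,0,2.5],0],
    [[0,0,0],[0,0,2],0],
    [[0,0,0],[0,0,1.5],0],
    [[0,0,0],[0,0,1],0],
    [[0,0,0],[0,0,0.8],0],
    [[0,0,0],[0,0,0],0],
    [[0,0,0],[0,0,0],0],
  ],
)

```text
time: 18.62
eef_pos: [0.3708, 0.2615, 0.1798]
orientation: [-0.0, 0.463, 0.886, -0.0]
ft_force: [-0.2, 0.7, -1.1]
finger_gap: 0.112
```

move_arm(
  deltas=[
    [[0,0,0],[0,0,0.3],0],
    [[0,0,0],[0,0,0.3],0],
    [[0,0,0],[0,0,0.2],0],
    [[0,0,0],[0,0,0.1],0],
    [[0,0,0],[0,0,0.1],0],
    [[0,0,0],[0,0,0],0],
  ],
)

```text
time: 19.12
eef_pos: [0.3704, 0.2622, 0.1714]
orientation: [0.0, 0.462, 0.887, 0.001]
ft_force: [-4.0, -3.4, 7.3]
finger_gap: 0.105
```

Contact came at the expected height, so I'll release and rise.

move_arm(
  deltas=[
    [[0,0,0],[0,0,-0.1],0.4],
    [[0,0,0],[0,0,0],0.4],
    [[0,0,0],[0,0,0],0.4],
    [[0,0,0],[0,0,0],0.4],
    [[0,0,0],[0,0,-1],0.4],
    [[0,0,0],[0,0,-2],0.4],
    [[0,0,0],[0,0,-3],0.5],
    [[0,0,0],[0,0,-4],0.8],
    [[0,0,0],[0,0,-4],0.9],
    [[0,0,0],[0,0,-3],1],
    [[0,0,0],[0,0,-2],1],
    [[0,0,0],[0,0,0],1],
  ],
)

```text
time: 20.12
eef_pos: [0.3721, 0.2634, 0.3657]
orientation: [0.002, 0.462, 0.887, 0.004]
ft_force: [0.5, 0.0, -0.0]
finger_gap: 1.003
```

```bash
python3 - <<'E'
from h import *
from plant import r
import pickle
s=r.sense();m=r.camera_model('wrist');im=r.get_image('wrist');save('w10',im);print(s['eef_pos'],s['orientation'])
pickle.dump((s,m),open('w10.pkl','wb'))
crop('w10c',im,290,500,80,260,3)
E
```

```text
[0.37211344 0.26337867 0.36565791] [0.00213808 0.46199203 0.88687189 0.0041283 ]
```

View pics/w10c.png

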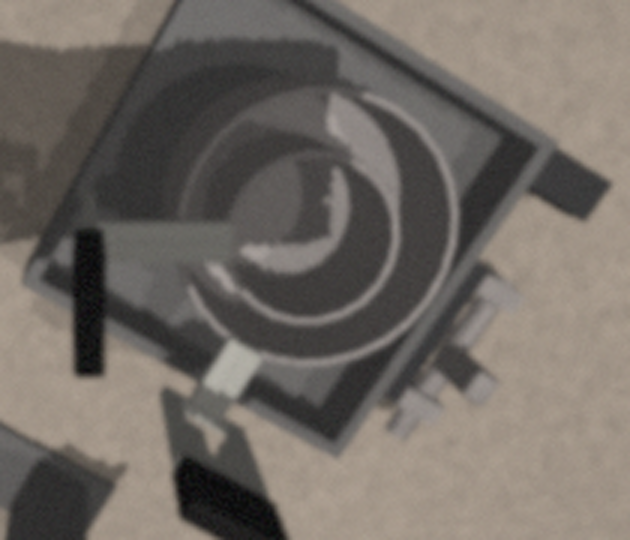

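move_arm(
  deltas=[
    [[0,0,6],[0,0,-0.5],1],
    [[0,0,6],[0,0,-0.5],1],
    [[0,0,6],[0,0,0],1],
    [[0,0,6],[0,0,0],1],
    [[0,0,6.3],[0,0,0],1],
    [[0,0,0],[-3.6,0.93,0],1],
    [[0,0,0],[-3.6,0.93,0],1],
    [[0,0,0],[-3.6,0.93,0],1],
    [[0,0,0],[-3.6,0.93,0],1],
    [[0,0,0],[-3.6,0.93,0],1],
    [[0,0,0],[-3.6,0.93,0],1],
    [[0,0,0],[-3.6,0.93,0],1],
  ],
)

```text
time: 21.17
eef_pos: [0.4556, 0.0146, 0.3692]
orientation: [-0.001, 0.678, 0.735, -0.001]
ft_force: [1.0, 0.6, -0.5]
finger_gap: 0.998
```

move_arm(
  deltas=[
    [[0,0,0],[-3.6,0.93,0],0.7],
    [[0,0,0],[0,0,0],0.5],
    [[0,0,0],[0,0,0],0.5],
    [[0,0,0],[0,0,0],0.5],
  ],
)

```text
time: 21.5
eef_pos: [0.4676, -0.0187, 0.3695]
orientation: [-0.001, 0.678, 0.735, -0.001]
ft_force: [-0.4, 0.6, -1.1]
finger_gap: 0.496
```

```bash
python3 - <<'E'
from h import *
from plant import r
import pickle
s,m=pickle.load(open('w10.pkl','rb'))
print('c rim',ray(m,(394.7,159),.091))
s=r.sense();m=r.camera_model('wrist');im=r.get_image('wrist');save('w11',im);print(s['eef_pos'],s['orientation'])
mask=(im.max(2)<30).astype(np.uint8)
ys,xs=np.nonzero(mask[150:235,310:350]);xs+=310;ys+=150;print(xs.min(),xs.max(),ys.min(),ys.max())
for v in [(xs.min(),ys.min()),(xs.max(),ys.min()),(xs.min(),ys.max()),(xs.max(),ys.max())]: print(ray(m,v,.226))
Q=quat(s['orientation']).as_matrix()
d=np.array([.478,-.037,0])-s['eef_pos'];d[2]=0;print(Q.T@d)
E
```

```text
c rim [0.4470114  0.31086054 0.091     ]
[ 0.46756872 -0.01870538  0.36945367] [-1.22233547e-03  6.78010094e-01  7.35051213e-01 -7.29454837e-04]
330 339 179 227
[ 0.47193581 -0.01377411  0.226     ]
[ 0.47951964 -0.01315877  0.226     ]
[ 0.47569313 -0.05730033  0.226     ]
[ 0.48361843 -0.05665439  0.226     ]
[-1.90758709e-02  8.92268879e-03 -3.97676177e-05]
```

View pics/w11.png

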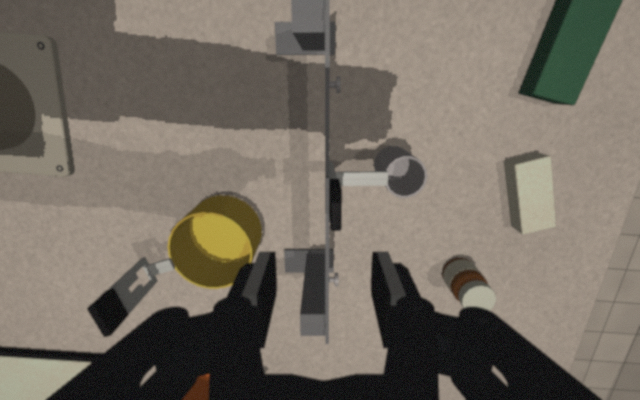

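move_arm(
  deltas=[
    [[0,0,0],[-0.95,0.45,1],0.5],
    [[0,0,0],[-0.95,0.45,2],0.5],
    [[0,0,0],[0,0,3],0.5],
    [[0,0,0],[0,0,3],0.5],
    [[0,0,0],[0,0,3],0.5],
    [[0,0,0],[0,0,2.5],0.5],
    [[0,0,0],[0,0,1.8],0.5],
    [[0,0,0],[0,0,1],0.4],
    [[0,0,0],[0,0,0.2],0.4],
    [[0,0,0],[0,0,0],0.4],
    [[0,0,0],[0,0,0],0.4],
  ],
)

```text
time: 22.47
eef_pos: [0.4789, -0.0365, 0.1962]
orientation: [0.0, 0.677, 0.736, 0.0]
ft_force: [0.3, -0.6, 0.2]
finger_gap: 0.401
```

```bash
python3 - <<'E'
from h import *
from plant import r
s=r.sense();im=r.get_image('wrist');crop('w12',im,200,450,180,400,3);print(s['eef_pos'],s['orientation'],s['finger_gap'])
E
```

```text
[ 0.47893033 -0.03653571  0.19623811] [3.90973441e-04 6.77270376e-01 7.35734070e-01 2.50010612e-04] 0.40081035258999753
```

View pics/w12.png

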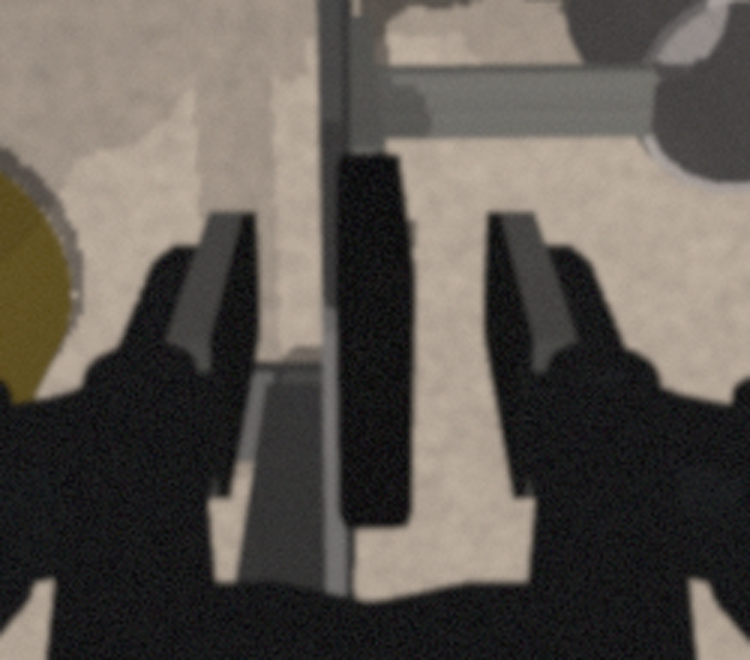

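move_arm(
  deltas=[
    [[0,0,0],[0.1,0.05,0.55],0.2],
    [[0,0,0],[0,0,0],0],
    [[0,0,0],[0,0,0],0],
    [[0,0,0],[0,0,0],0],
    [[0,0,0],[0,0,0],0],
    [[0,0,0],[0,0,0],0],
  ],
)

```text
time: 23.02
eef_pos: [0.4784, -0.0359, 0.1903]
orientation: [-0.0, 0.678, 0.735, -0.0]
ft_force: [-4.0, 1.2, 2.2]
finger_gap: 0.11
```

move_arm(
  deltas=[
    [[0,0,0],[0,0,-0.5],0],
    [[0,0,0],[0,0,-0.8],0],
    [[0,0,0],[0,0,-0.8],0],
    [[0,0,0],[0,0,-0.8],0],
    [[0,0,0],[0,0,-0.4],0],
    [[0,0,0],[0,0,0],0],
    [[0,0,0],[0,0,0],0],
    [[0,0,0],[0,0,0],0],
  ],
)

```text
time: 23.68
eef_pos: [0.4791, -0.0359, 0.2233]
orientation: [0.0, 0.678, 0.735, 0.0]
ft_force: [0.7, 0.2, -1.9]
finger_gap: 0.113
```

move_arm(
  deltas=[
    [[0,0,0],[0,0.3,0],0],
    [[0,0,0],[0,0.4,0],0],
    [[0,0,0],[0,0.6,0],0],
    [[0,0,0],[0,0.6,0],0],
    [[0,0,0],[0,0.6,0],0],
    [[0,0,0],[0,0,0],0],
    [[0,0,0],[0,0,-2],0],
    [[0,0,0],[0,0,-3],0],
    [[0,0,0],[0,0,-4],0],
    [[0,0,0],[0,0,-4],0],
    [[0,0,0],[0,0,-4],0],
    [[0,0,0],[0,0,-2],0],
  ],
)

```text
time: 24.68
eef_pos: [0.5045, -0.0339, 0.4185]
orientation: [0.003, 0.678, 0.735, 0.002]
ft_force: [0.6, 0.3, -0.5]
finger_gap: 0.109
```

move_arm(
  deltas=[
    [[0,0,6],[0,0,0],0],
    [[0,0,6],[0,0,0],0],
    [[0,0,6],[0,0,0],0],
    [[0,0,6],[0,0,0],0],
    [[0,0,6],[0,0,0],0],
    [[0,0,0],[0,0,0],0],
    [[0,0,0],[0,0,0],0],
  ],
)

```text
time: 25.27
eef_pos: [0.504, -0.0339, 0.4132]
orientation: [-0.0, 0.844, 0.536, -0.0]
ft_force: [0.3, -0.4, -1.6]
finger_gap: 0.107
```

```bash
python3 - <<'E'
from h import *
from plant import r
s=r.sense();im=r.get_image('wrist');save('w13',im);print(s['eef_pos'],s['orientation'],s['joints'])
Q=quat(s['orientation']).as_matrix()
C=np.array([.4455,.3118,0]);y=Q[:,1]*1;y[2]=0
d=C-.09*y-s['eef_pos'];d[2]=0;print(Q.T@d, C-.09*y)
E
```

```text
[ 0.50396813 -0.03386422  0.41322942] [-1.02488081e-04  8.44242170e-01  5.35961888e-01 -4.79930208e-05] [-6.71595056e-02  2.60137660e-01  4.99924029e-01  1.81078132e+00
  1.08519750e-04  1.94313976e+00]
[ 2.87935831e-01 -2.89988068e-01  7.34001401e-05] [0.36405331 0.35009407 0.        ]
```

View pics/w13.png

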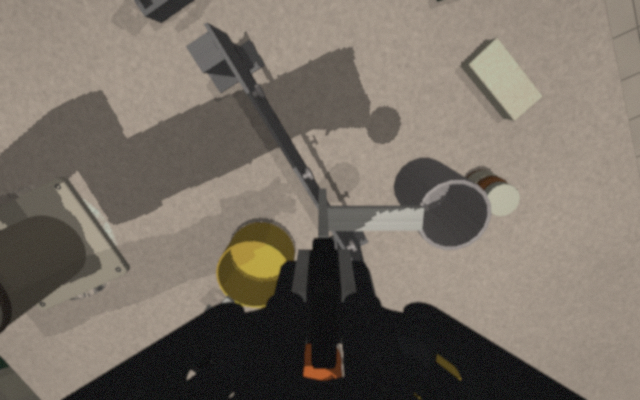

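move_arm(
  deltas=[
    [[0,0,0],[1.8,-1.8,0],0],
    [[0,0,0],[2.8,-2.8,0],0],
    [[0,0,0],[2.8,-2.8,0],0],
    [[0,0,0],[2.8,-2.8,0],0],
    [[0,0,0],[2.8,-2.8,0],0],
    [[0,0,0],[2.8,-2.8,0],0],
    [[0,0,0],[2.8,-2.8,0],0],
    [[0,0,0],[2.8,-2.8,0],0],
    [[0,0,0],[2.8,-2.8,0],0],
    [[0,0,0],[2.8,-2.9,0],0],
    [[0,0,0],[1.8,-1.9,0],0],
    [[0,0,0],[0,0,0],0],
  ],
)

```text
time: 26.32
eef_pos: [0.3629, 0.355, 0.4122]
orientation: [-0.001, 0.843, 0.538, -0.001]
ft_force: [0.4, -0.6, -2.1]
finger_gap: 0.108
```

move_arm(
  deltas=[
    [[0,0,0],[0,0,0],0],
    [[0,0,0],[0,0,0],0],
    [[0,0,0],[0,0,0],0],
  ],
)

```text
time: 26.57
eef_pos: [0.3655, 0.3496, 0.4135]
orientation: [0.0, 0.845, 0.535, 0.0]
ft_force: [-0.5, -0.3, -0.7]
finger_gap: 0.107
```

```bash
python3 - <<'E'
from h import *
from plant import r
import pickle
s=r.sense();m=r.camera_model('wrist');im=r.get_image('wrist');save('w14',im);print(s['eef_pos'],s['orientation'],s['joints'])
crop('w14c',im,300,520,50,270,2.6)
pickle.dump((s,m),open('w14.pkl','wb'))
Q=quat(s['orientation']).as_matrix()
print('d centre',s['eef_pos']+Q@[0,.09,0], 'd rim img guess',ray(m,(453.5,214),s['eef_pos'][2]-.08))
save('s14',r.get_image('scene'))
E
```

```text
[0.36546999 0.34957273 0.41354819] [1.15716295e-04 8.45154044e-01 5.34522791e-01 1.19687318e-04] [ 7.63333803e-01  2.61402874e-01  5.02457431e-01  1.81166209e+00
 -2.74260781e-04  2.77704040e+00]
d centre [0.44678573 0.31100136 0.41357731] d rim img guess [0.44352863 0.30813392 0.33354819]
```

View pics/w14c.png

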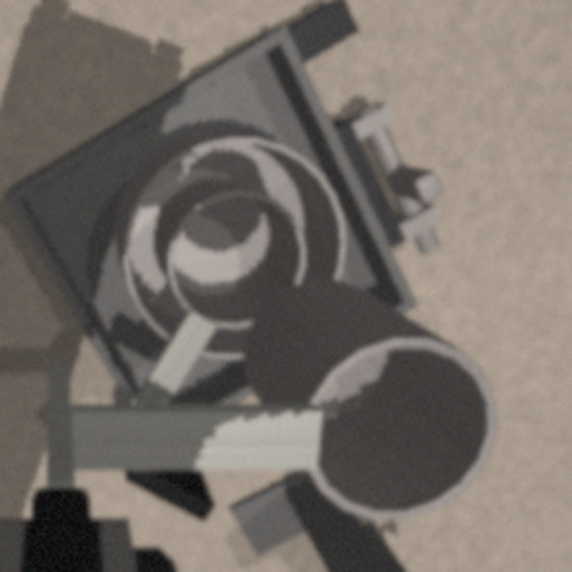

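View pics/s14.png

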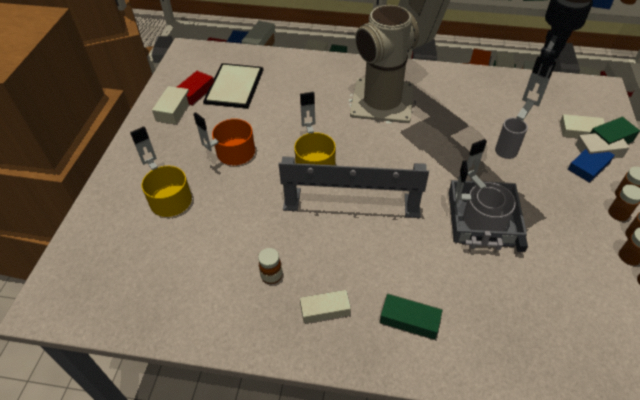

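```bash
python3 - <<'E'
from h import *
import pickle
s,m=pickle.load(open('w14.pkl','rb'))
c=ray(m,(391,149.6),.091);a=ray(m,(390,145.2),.086);d=ray(m,(454.4,214.8),s['eef_pos'][2]-.08)
print(c,a,d)
Q=quat(s['orientation']).as_matrix()
e=c-d;e[2]=0;print(Q.T@e)
E
```

```text
[0.4469124  0.31003701 0.091     ] [0.4484509  0.31497128 0.086     ] [0.44389269 0.30732072 0.33354819]
[3.74835154e-03 1.56421536e-03 8.00727439e-07]
```

move_arm(
  deltas=[
    [[0,0,0],[0.3,0,1.5],0],
    [[0,0,0],[0,0,3],0],
    [[0,0,0],[0,0,3.5],0],
    [[0,0,0],[0,0,3.5],0],
    [[0,0,0],[0,0,2.5],0],
    [[0,0,0],[0,0,1.2],0],
    [[0,0,0],[0,0,0],0],
    [[0,0,0],[0,0,0],0],
    [[0,0,0],[0,0,0],0],
  ],
)

```text
time: 27.42
eef_pos: [0.3673, 0.3533, 0.2629]
orientation: [-0.0, 0.845, 0.534, 0.001]
ft_force: [-0.2, -0.3, 0.5]
finger_gap: 0.106
```

```bash
python3 - <<'E'
from h import *
from plant import r
s=r.sense();im=r.get_image('wrist');print(s['eef_pos'],s['ft_force'])
crop('w15c',im,300,540,70,300,2.5)
E
```

```text
[0.36729437 0.35327784 0.26289619] [-0.20554823 -0.29865196  0.4683469 ]
```

View pics/w15c.png

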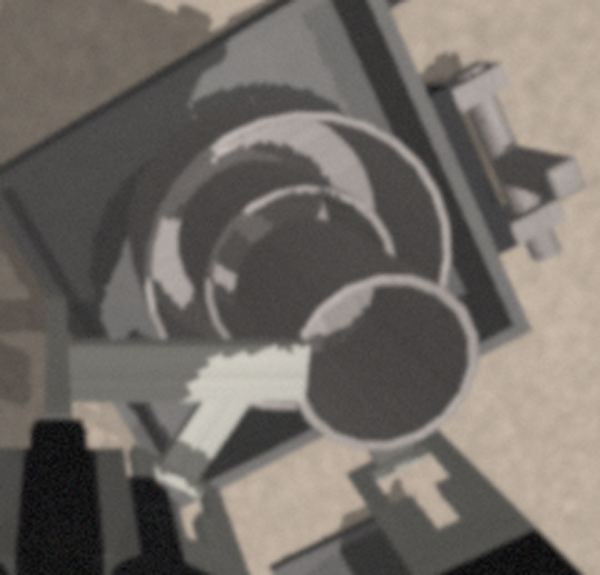

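```bash
python3 - <<'E'
from h import *
from plant import r
m=r.camera_model('wrist');s=r.sense()
c=ray(m,(420,182.4),.091);d=ray(m,(455.4,214.6),s['eef_pos'][2]-.08);L=ray(m,(300+207/2.5,182),.091);Rr=ray(m,(300+393/2.5,174),.091)
print(c,d,L,Rr,np.linalg.norm(L-Rr))
Q=quat(s['orientation']).as_matrix();e=c-d;e[2]=0;print(Q.T@e)
E
```

```text
[0.44645704 0.30966121 0.091     ] [0.44663982 0.31130402 0.18317988] [0.41522973 0.32492324 0.091     ] [0.48044548 0.30241255 0.091     ] 0.06899148305069393
[-1.56262611e-03  5.38903321e-04 -4.40492485e-06]
```

Alignment is within 2 mm against 7 mm of clearance, so I'll go down.

move_arm(
  deltas=[
    [[0,0,0],[-0.1,0,1],0],
    [[0,0,0],[0,0,1.5],0],
    [[0,0,0],[0,0,1.5],0],
    [[0,0,0],[0,0,1.5],0],
    [[0,0,0],[0,0,1.3],0],
    [[0,0,0],[0,0,0.9],0],
    [[0,0,0],[0,0,0.4],0],
    [[0,0,0],[0,0,0],0],
    [[0,0,0],[0,0,0],0],
  ],
)

```text
time: 28.22
eef_pos: [0.3664, 0.3527, 0.1812]
orientation: [-0.0, 0.845, 0.535, 0.001]
ft_force: [0.9, 0.5, -2.3]
finger_gap: 0.109
```

move_arm(
  deltas=[
    [[0,0,0],[0,0,0.2],0],
    [[0,0,0],[0,0,0.2],0],
    [[0,0,0],[0,0,0.1],0],
    [[0,0,0],[0,0,0.1],0],
    [[0,0,0],[0,0,0],0],
    [[0,0,0],[0,0,0],0],
  ],
)

```text
time: 28.72
eef_pos: [0.3661, 0.3536, 0.1765]
orientation: [-0.001, 0.845, 0.535, 0.002]
ft_force: [-3.8, 0.3, 7.6]
finger_gap: 0.109
```

move_arm(
  deltas=[
    [[0,0,0],[0,0,-0.1],0.4],
    [[0,0,0],[0,0,0],0.4],
    [[0,0,0],[0,0,0],0.4],
    [[0,0,0],[0,0,0],0.4],
    [[0,0,0],[0,0,-1],0.4],
    [[0,0,0],[0,0,-2],0.4],
    [[0,0,0],[0,0,-3],0.4],
    [[0,0,0],[0,0,-4],0.4],
    [[0,0,0],[0,0,-4],0.4],
    [[0,0,0],[0,0,-3],0.4],
    [[0,0,0],[0,0,-2],0.4],
    [[0,0,0],[0,0,0],0.4],
  ],
)

```text
time: 29.72
eef_pos: [0.3671, 0.3534, 0.3713]
orientation: [-0.001, 0.845, 0.535, 0.005]
ft_force: [-0.5, -0.0, 0.6]
finger_gap: 0.397
```

```bash
python3 - <<'E'
from h import *
from plant import r
import pickle
s=r.sense();m=r.camera_model('wrist');im=r.get_image('wrist');print(s['eef_pos'],s['orientation'])
pickle.dump((s,m),open('w16.pkl','wb'))
save('w16',im);crop('w16c',im,290,500,60,270,2.8)
im=r.get_image('scene');crop('s16',im,400,560,120,270,3.5)
E
```

```text
[0.36714445 0.353357   0.37130137] [-0.00098722  0.8449913   0.5347559   0.00498647]
```

View pics/w16c.png

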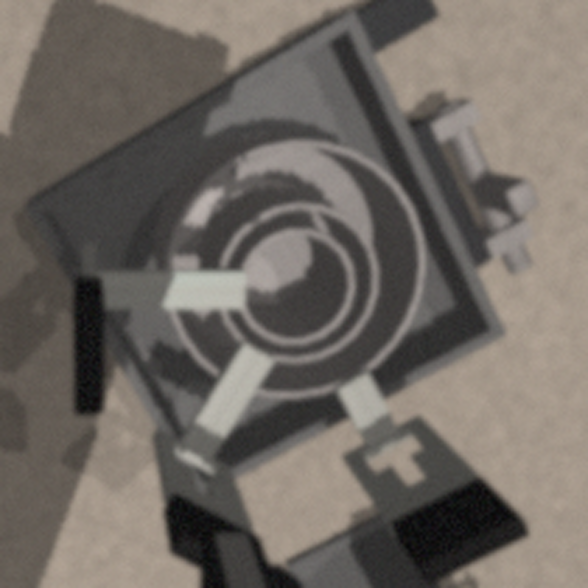

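View pics/s16.png

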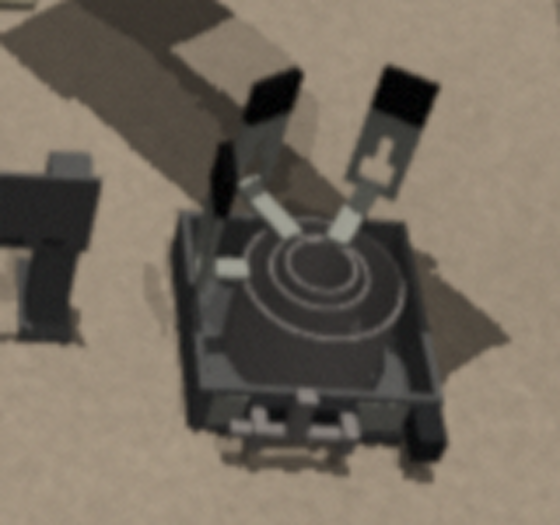

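Both small cups sit concentric and flush in the large one. Their handles are about 60° apart and clear of the +x side. Next is the bolt.

move_arm(
  deltas=[
    [[0,0,-7.1],[0,0,0],0.4],
    [[0,0,-7.1],[0,0,0],0.4],
    [[0,0,-7.1],[0,0,0],0.4],
    [[0,0,-7.1],[0,0,0],0.4],
    [[0,0,-7.1],[0,0,0],0.4],
    [[0,0,-7.1],[0,0,0],0.4],
    [[0,0,-7.1],[0,0,0],0.4],
    [[0,0,-7.1],[0,0,0],0.4],
    [[0,0,-7.1],[0,0,0],0.4],
    [[0,0,-7.1],[0,0,0],0.4],
    [[0,0,-7.1],[0,0,0],0.4],
    [[0,0,-7.1],[0,0,0],0.4],
  ],
)

```text
time: 30.82
eef_pos: [0.3654, 0.3517, 0.3634]
orientation: [-0.001, 0.257, 0.966, -0.002]
ft_force: [-0.1, -0.8, -0.2]
finger_gap: 0.402
```

move_arm(
  deltas=[
    [[0,0,-7.1],[0,0,0],0.4],
    [[0,0,-7.1],[0,0,0],0.4],
    [[0,0,-7.1],[0,0,0],0.4],
    [[0,0,-7.1],[0,0,0],0.4],
    [[0,0,-6.4],[0,0,0],0.4],
    [[0,0,0],[-3.56,-1.34,0],0.4],
    [[0,0,0],[-3.56,-1.34,0],0.4],
    [[0,0,0],[-3.56,-1.34,0],0.4],
    [[0,0,0],[-3.56,-1.34,0],0.4],
    [[0,0,0],[-3.56,-1.34,0],0.4],
    [[0,0,0],[0,0,0],0.4],
    [[0,0,0],[0,0,0],0.4],
  ],
)

```text
time: 31.82
eef_pos: [0.5502, 0.2986, 0.3606]
orientation: [-0.003, -0.039, 0.999, -0.002]
ft_force: [-0.9, -0.3, 0.1]
finger_gap: 0.398
```

```bash
python3 - <<'E'
from h import *
from plant import r
import pickle
s=r.sense();m=r.camera_model('wrist');im=r.get_image('wrist');print(s['eef_pos'],s['orientation'])
pickle.dump((s,m),open('w17.pkl','wb'))
save('w17',im);crop('w17c',im,230,450,80,280,3)
s2,m2=pickle.load(open('w16.pkl','rb'));print('knob w16',ray(m2,(475.7,129.6),.08))
E
```

```text
[0.55022342 0.29861953 0.36057797] [-0.00338929 -0.03904485  0.99923037 -0.0016352 ]
knob w16 [0.55098429 0.30136467 0.08      ]
```

View pics/w17c.png

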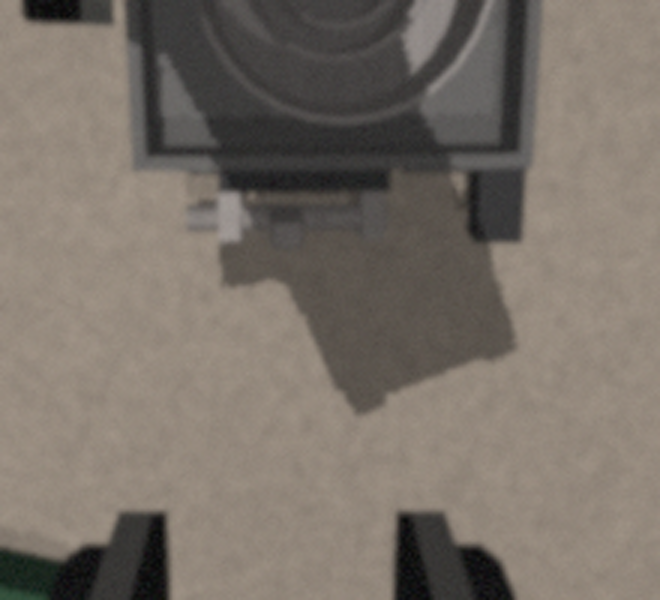

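```bash
python3 - <<'E'
from h import *
import pickle
s,m=pickle.load(open('w17.pkl','rb'));k=ray(m,(325.7,156.7),.08);print(k)
Q=quat(s['orientation']).as_matrix();e=np.array([.551,k[1],0])-s['eef_pos'];e[2]=0;print(Q.T@e)
E
```

```text
[0.54979011 0.3001667  0.08      ]
[-8.94901723e-04  1.48184330e-03 -1.06263690e-05]
```

move_arm(
  deltas=[
    [[0,0,0],[-0.1,0.2,2],0.4],
    [[0,0,0],[0,0,3.5],0.4],
    [[0,0,0],[0,0,4],0.4],
    [[0,0,0],[0,0,4],0.4],
    [[0,0,0],[0,0,4],0.4],
    [[0,0,0],[0,0,3.5],0.4],
    [[0,0,0],[0,0,2.5],0.4],
    [[0,0,0],[0,0,1.5],0.4],
    [[0,0,0],[0,0,0],0.4],
    [[0,0,0],[0,0,0],0.4],
    [[0,0,0],[0,0,0],0.4],
  ],
)

```text
time: 32.78
eef_pos: [0.5496, 0.303, 0.1174]
orientation: [0.001, -0.041, 0.999, 0.001]
ft_force: [0.2, 0.1, 0.9]
finger_gap: 0.398
```

```bash
python3 - <<'E'
from h import *
from plant import r
s=r.sense();im=r.get_image('wrist');print(s['eef_pos'],s['orientation'])
crop('w18c',im,200,450,180,380,3)
E
```

```text
[0.54964695 0.3030147  0.11740647] [ 1.25435278e-03 -4.12683142e-02  9.99147084e-01  6.76250827e-04]
```

View pics/w18c.png

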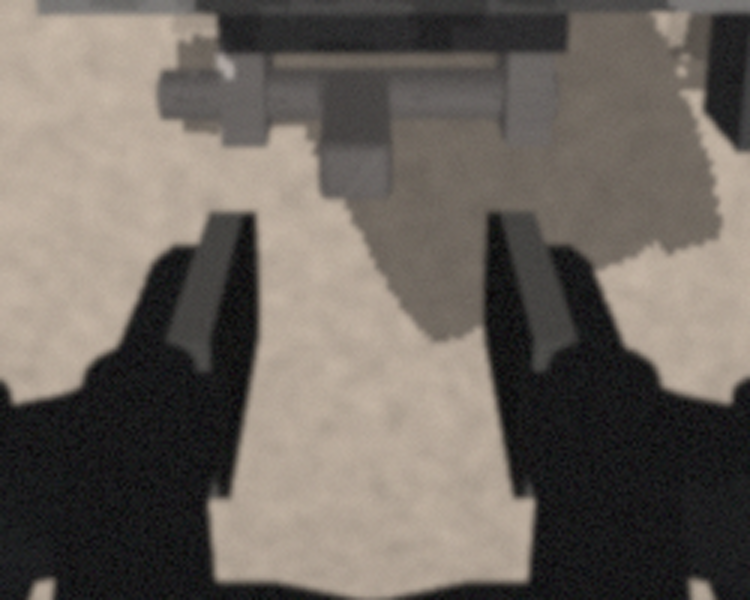

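```bash
python3 - <<'E'
from h import *
from plant import r
m=r.camera_model('wrist');s=r.sense();k=ray(m,(318.7,237.3),.08);print(k)
Q=quat(s['orientation']).as_matrix();e=k-s['eef_pos'];print(Q.T@e)
E
```

```text
[0.55196375 0.30001795 0.08      ]
[-0.00133264 -0.00328549  0.03788161]
```

move_arm(
  deltas=[
    [[0,0,0],[-0.15,-0.3,1],0.4],
    [[0,0,0],[0,0,1.5],0.4],
    [[0,0,0],[0,0,1.5],0.4],
    [[0,0,0],[0,0,1.2],0.4],
    [[0,0,0],[0,0,0.4],0.4],
    [[0,0,0],[0,0,0],0.4],
    [[0,0,0],[0,0,0],0.4],
  ],
)

```text
time: 33.42
eef_pos: [0.5518, 0.2993, 0.0599]
orientation: [0.0, -0.041, 0.999, 0.0]
ft_force: [0.8, -0.1, 0.8]
finger_gap: 0.402
```

move_arm(
  deltas=[
    [[0,0,0],[0,0,0],0.2],
    [[0,0,0],[0,0,0],0],
    [[0,0,0],[0,0,0],0],
    [[0,0,0],[0,0,0],0],
    [[0,0,0],[0,0,0],0],
  ],
  squeeze=30,
)

```text
time: 33.83
eef_pos: [0.5522, 0.2999, 0.0607]
orientation: [0.001, -0.041, 0.999, 0.001]
ft_force: [-0.4, 0.4, 4.4]
finger_gap: 0.153
```

move_arm(
  deltas=[
    [[0,0,0],[0,0.4,0],0],
    [[0,0,0],[0,0.5,0],0],
    [[0,0,0],[0,0.6,0],0],
    [[0,0,0],[0,0.6,0],0],
    [[0,0,0],[0,0.6,0],0],
    [[0,0,0],[0,0.6,0],0],
    [[0,0,0],[0,0.5,0],0],
    [[0,0,0],[0,0.4,0],0],
    [[0,0,0],[0,0.2,0],0],
    [[0,0,0],[0,0,0],0],
    [[0,0,0],[0,0,0],0],
  ],
)

```text
time: 34.75
eef_pos: [0.5484, 0.3436, 0.0607]
orientation: [0.001, -0.041, 0.999, 0.0]
ft_force: [-0.6, -0.8, 7.0]
finger_gap: 0.154
```

move_arm(
  deltas=[
    [[0,0,0],[0,0.1,0],0],
    [[0,0,0],[0,0.1,0],0],
    [[0,0,0],[0,0.1,0],0],
    [[0,0,0],[0,0,0],0],
    [[0,0,0],[0,0,0],0],
  ],
)

```text
time: 35.17
eef_pos: [0.5483, 0.3448, 0.0607]
orientation: [0.001, -0.04, 0.999, -0.001]
ft_force: [-0.8, -4.3, 8.8]
finger_gap: 0.154
```

move_arm(
  deltas=[
    [[0,0,0],[0,0,0],0.4],
    [[0,0,0],[0,0,0],0.4],
    [[0,0,0],[0,0,0],0.4],
    [[0,0,0],[0,0,-1],0.4],
    [[0,0,0],[0,0,-2],0.4],
    [[0,0,0],[0,0,-3],0.4],
    [[0,0,0],[0,0,-4],0.4],
    [[0,0,0],[0,0,-4],0.4],
    [[0,0,0],[0,0,-4],0.4],
    [[0,0,0],[0,0,-4],0.4],
    [[0,0,0],[0,0,-3],0.4],
    [[0,0,0],[0,0,0],0.4],
  ],
)

```text
time: 36.17
eef_pos: [0.5493, 0.3473, 0.3189]
orientation: [0.006, -0.041, 0.999, 0.004]
ft_force: [-0.8, -1.3, 1.1]
finger_gap: 0.399
```

move_arm(
  deltas=[
    [[0,0,0],[-2,-2,-2],0.4],
    [[0,0,0],[-2,-2,-2],0.4],
    [[0,0,0],[-1,0,0],0.4],
    [[0,0,0],[0,0,0],0.4],
    [[0,0,0],[0,0,0],0.4],
  ],
)

```text
time: 36.58
eef_pos: [0.6008, 0.3102, 0.3486]
orientation: [-0.0, -0.04, 0.999, 0.0]
ft_force: [0.1, 0.0, -0.2]
finger_gap: 0.402
```

```bash
python3 - <<'E'
from h import *
from plant import r
s=r.sense();m=r.camera_model('wrist');im=r.get_image('wrist');print(s['eef_pos'],s['orientation'])
import pickle;pickle.dump((s,m),open('w20.pkl','wb'))
crop('w20c',im,240,440,20,220,3)
im=r.get_image('scene');crop('s20',im,400,560,110,270,3.5)
E
```

```text
[0.60084413 0.3101618  0.34861154] [-4.76348117e-04 -4.03507964e-02  9.99185461e-01  6.17924931e-06]
```

View pics/w20c.png

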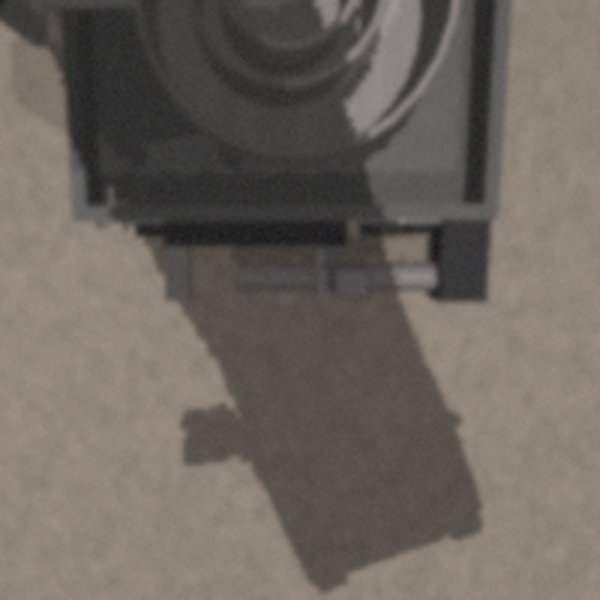

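View pics/s20.png

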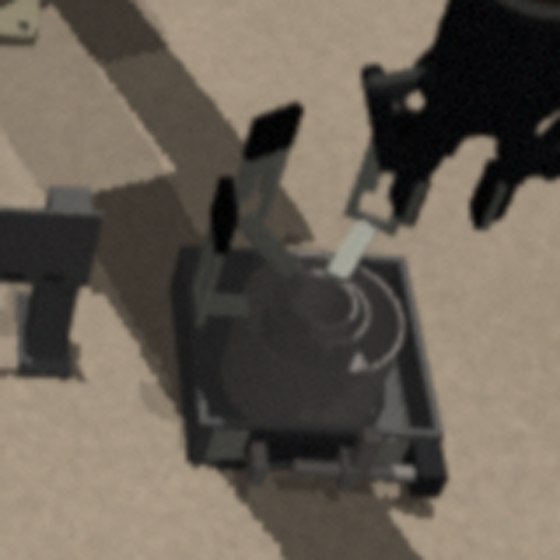

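```bash
python3 - <<'E'
from h import *
from plant import r
import pickle
s,m=pickle.load(open('w20.pkl','rb'));k=ray(m,(356.7,114.3),.08);d=k[:2]-[.4416,.3112];t=np.radians(5.1)
print(k,'crate y',-np.sin(t)*d[0]+np.cos(t)*d[1],'bolt',-np.sin(t)*d[0]+np.cos(t)*d[1]+.02)
print(r.finish_job())
E
```

```text
[0.54788793 0.34385351 0.08      ] crate y 0.0230758466319465 bolt 0.043075846631946496
the job is handed in; nothing more can be done
None
```

I handed the job in at about 37 s of the 210 s allowed. The hand-in reports no verdict, so these results are my own measurements.

Only two cups hung on the rail: the 72 mm cup on stud 3 and the 52 mm cup on stud 2. The 94 mm cup (measure_b) was absent.

**What I did:**
- I stood the largest cup in the crate, about 3–8 mm from its middle by different measurements.
- I took each hung cup down by raising it 32–33 mm and moving it about 23–25 mm off its stud.
- I lowered the 72 mm cup into the largest, then the 52 mm cup into that. The handles are about 60° apart and clear of the bolt side.
- I slid the bolt to its stop, then raised the arm clear.

**Last checks:**
- **Nesting:** each cup touched down at the height expected for floor on floor, and the camera views taken before the bolt showed the rims concentric and level. In the pictures taken after the bolt, the cups were partly hidden by shadow and the arm.
- **Bolt:** travel was about 45 mm by arm position, ending against a clear resistance. The camera measured 43 mm; the limit is 40 mm.
- **Bystanders:** I did not come near the cartons or the jar, and I did not re-measure where they stand at the end.

**Disagreement:** the top camera put the crate and nearby cups up to about 12 mm off in y from the scene camera. The wrist camera agreed with the scene camera, so I used those two.

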